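Set out the dressing things on the peg board

ROBOT

A 6-joint arm with a two-finger parallel gripper is mounted at the origin on the work surface. World frame = base frame: x ahead of the robot, y to its left, z up, the work surface at z = 0. Lengths are in m, angles in rad, forces in N, time in s.
With the tool pointing down it reaches from about 0.25 to 0.775 m from the base axis. Payload 4 kg.
Tool frame: the origin (TCP) lies on the centre line of the jaws, within the pads' length; the fingertips stand 25 mm ahead of it and the grasp point (between the pads) lies 6 mm ahead of it; y points along the fingers, x is the direction in which the jaws open and shut, and the axes are right-handed (so a half turn about y gives the same grasp; the last joint's range is limited). The gripper opens to 94 mm and grips with 3 to 60 N. Pads are 16 mm wide; open, the fingers measure 119 mm over their backs; the gripper's body (75 mm by 177 mm) begins 78 mm behind the grasp point.
Start: joints at [1.005, 0.087, 1.371, -0, 1.684, -0.103], TCP at [0.246, 0.492, 0.194] pointing down, gripper open.
Joint ranges: [-3.1, 3.1], [-0.76, 2.03], [0.27, 2.55], [-1.08, 4.22], [0.17, 2.65], [-2.57, 2.57]. Speed limits (rad/s): [2.79, 2.79, 3.14, 3.14, 3.14, 3.14].

INTERFACE

Orientations are given as a unit quaternion [w, x, y, z].
In Python, from rig import r gives the robot as it stands.
- The arm moves only by the shell command python3 -m crank 'ROWS' [OPENING] [FORCE]. ROWS is JSON, a list of rows, each an object of numbers: "x", "y", "z": the shift along the world's x, y, z in mm; "ax", "ay", "az": the turn, a rotation vector about the world's x, y, z in rad. A call has 1 to 8 rows; each row shifts and turns the commanded pose from where the row before left it; what a row does not reach is not made up. A row lasts 1/10 s, in which the tool goes at most 50 mm and 8.59 degrees, less where a joint would pass 70% of its speed; a pose out of reach is approached as far as the arm can. A call with a gripper value outside its range is refused whole. OPENING is the gripper's target within -1 to 1 (fully open at 1, half-way at 0, shut at -1), set as the call begins (- or left out, the last holds). The fingers move at their own pace and stop on an object; FORCE is the grip in N (left out, the last holds). Time passes only in rows, so rows that do not move let the fingers close. It gives the time, the measured TCP pose, the force and the opening at its end, in the units of the state.
- r.get_obs(): the state, without advancing time (a new reading comes with each control period).
- r.grab_frame(name): name is "side" or "top"; returns a dict with "pixels" (400x640x3 uint8, red, green, blue), "range_z" (400x640 float32, m along the optical axis (not along the pixel's ray), 0 where there is no reading), "K" (3x3 intrinsics, pixels), "k1" (the pictures are not rectified: a ray, as slopes to the right and down, at radius r is drawn at 1 + k1 r^2 times it, then the intrinsics apply), "extrinsics" (4x4, takes a point from camera to world coordinates). Camera axes: x right, y up, looking along -z (the intrinsics and any distortion apply to the point x, -y, -z); pixel columns grow to the right and rows downward; lengths in m; the calibration is good to about 2 mm. A picture is of the moment at which its call begins.
- r.job_done(): hands the job in, once; it reports no verdict.
The state is a dict: "t": time; "joint_pos": joint angles; "qvel": joint speeds; "tau": joint torques, N m; "eef_pos": TCP position; "orientation": TCP orientation; "ft_force": force on the tool from outside, world axes, zero at the start; "ft_torque": the same for the moment, N m; "finger_gap": opening from 0.0 (shut) to 1.0 (fully open).
Only numpy, scipy, OpenCV 4.12 (cv2) and the standard library are available. Lean on these libraries where they do the work, as an engineer would, in place of code of your own. Each camera call takes 0.05 s, during which the arm holds its last target.

TASK

On the white peg board lying on the table, stand the cream jar midway between the round mirror and the toothbrush cup, and put the small flat tin centred on top of the jar. Lay the eyelash curler straight in front of the mirror and the hairbrush straight in front of the toothbrush cup, each wholly on the board, in line with the middle of what it lies before and with its length pointing at it, square to the board's edges; the front is the board's empty side, nearest the robot, which the mirror's glass faces. Let go of everything, and leave the mirror, the cup and the other things on the table standing where they are.

Things in the scene. Friction and masses are not known exactly. Their poses are not given: they have to be found in the camera images.
- board: white plastic peg board with a grid of small shallow holes, fixed flat on the table, 310 (x) by 340 (y) by 8 mm. Origin: centre of its underside (z = 0). Its -x edge is the front, towards the robot. Mirror and cup stand on it near the back (x = +90 mm), one at y = +120 and the other at y = -120 mm; which is which changes.
- mirror: small round mirror on a stand, loose, 0.45 kg: a white round foot 80 mm across, a thin steel post and an upright disc 100 mm across, 8 mm thick, its middle 112 mm up (162 mm high in all). Origin: centre of the foot's underside, on the board's top. Its glass faces its -x, the board's front; square to the board.
- cup: clear acrylic cup, loose, 0.25 kg, 72 mm across and 90 mm tall, with two white toothbrushes with grey travel caps standing in it (they belong to it; 175 mm high in all). Origin at the centre of its underside, on the board's top. x axis along the board's x.
- jar: round cream jar, white with a wide flat grey lid, closed, 56 mm across and 50 mm tall, about 0.15 kg, upright on the table. Origin at the centre of its underside; z up.
- tin: small flat round aluminium tin, closed, 44 mm across (its lower part 42) and 20 mm high, about 0.05 kg, lying flat on the table. Origin at the centre of its underside; z up.
- curler: eyelash curler of black steel lying flat, 100 mm long (x from -50 to +50 mm): two finger rings, 70 mm wide over all, at -x, a cross-bar 42 mm wide at +x; about 0.05 kg. In its middle a solid pivot block 34 mm long (x), 14 mm wide (y), 13 mm high: grip there. Origin: underside, middle of the block; z up.
- hairbrush: small red plastic hairbrush on its back, bristles up, 150 mm long (x from -75 to +75 mm), about 0.09 kg. Handle: a bar 22 mm wide (y), 16 mm high, from x = -75 to +9 mm; head at +x: 54 mm wide, 12 mm thick, bristles to 25 mm high from x = +22 to +62 mm. Balances near x = 0. Origin: underside, middle of its length; z up.
- bottle: bystander: white lotion bottle, 60 mm across, 170 mm tall, standing beyond the board. Origin at the centre of its underside.
- tissue_box: bystander: cardboard tissue box 50 (x) by 120 (y) by 80 mm, beyond the board. Origin at the centre of its underside.
- tumbler: bystander: blue ceramic tumbler, 70 mm across, 100 mm tall, beyond the board to the left. Origin at the centre of its underside.
Things that resemble listed ones, but are neither listed nor needed, are in the scene too. Several things have the shape of the hairbrush; the one meant has the colours described above.

How it is judged:
At the end, for the whole second after the job is handed in: Jar upright on board within 15 mm of midway; tin flat on jar within 10 mm of centre; curler 85-200 mm before mirror, hairbrush on its back 105-175 mm before cup (middle to middle), each on the board, within 15 mm sideways and 0.2 rad of front-to-back, either end first; all at rest (x of jar in the frame of board between 0.075 and 0.105 m and y of jar in the frame of board between -0.015 and 0.015 m and z of jar in the frame of board between 0.004 and 0.013 m and angle between each of jar, tin's own z axis and vertical below 0.1 rad and horizontal distance between tin and jar below 0.01 m and z of tin in the frame of jar between 0.046 and 0.055 m and x of curler in the frame of mirror between -0.2 and -0.085 m and y of curler in the frame of mirror between -0.015 and 0.015 m and angle between the x axis of each of curler, hairbrush and the x axis of board, either way round below 0.2 rad and angle between each of curler, hairbrush's own z axis and vertical below 0.15 rad and z of curler in the frame of board between 0.004 and 0.014 m and x of hairbrush in the frame of cup between -0.175 and -0.105 m and y of hairbrush in the frame of cup between -0.015 and 0.015 m and z of hairbrush in the frame of board between 0.004 and 0.014 m and linear speed of each of jar, tin, curler, hairbrush below 0.02 m/s and angular speed of each of jar, tin, curler, hairbrush below 0.2 rad/s); the robot touches nothing.
It fails at once if the mirror is shifted more than 12 mm or tipped (distance of mirror from where it was at the start of the episode above 0.012 m or angle between mirror's own z axis and vertical above 0.2 rad).
It fails at once if the toothbrush cup is shifted more than 12 mm or tipped (distance of cup from where it was at the start of the episode above 0.012 m or angle between cup's own z axis and vertical above 0.2 rad).
It fails at once if the lotion bottle is shifted more than 25 mm or tipped (distance of bottle from where it was at the start of the episode above 0.025 m or angle between bottle's own z axis and vertical above 0.2 rad).
It fails at once if the tissue box is shifted more than 25 mm or tipped (distance of tissue_box from where it was at the start of the episode above 0.025 m or angle between tissue_box's own z axis and vertical above 0.2 rad).
It fails at once if the tumbler is shifted more than 25 mm or tipped (distance of tumbler from where it was at the start of the episode above 0.025 m or angle between tumbler's own z axis and vertical above 0.2 rad).
It also fails if it takes over 118 s, if anything falls off the work surface, if the arm or the gripper's body presses on something with over 40 N, if the wrist force passes 120 N, or if a joint passes its speed limit or range.

## Working session

There is one attempt and no reset: what is moved stays moved. The work goes in short steps, Python scripts to look and compute and a shell command to move; the robot and the scene stay as the last step left them, time stands still between calls to the robot, and variables do not carry over. Pictures are saved under pics/ and viewed, and the job is handed in when it is done.

```bash
ls; mkdir -p pics
cat > h.py <<'E'
import numpy as np,cv2,pickle
from rig import r
def snap(name,tag):
    f=r.grab_frame(name); pickle.dump(f,open(f'pics/{tag}.pkl','wb'))
    cv2.imwrite(f'pics/{tag}.png',f['pixels'][:,:,::-1]); return f
def load(tag): return pickle.load(open(f'pics/{tag}.pkl','rb'))
def ray(f,u,v):
    K=np.array(f['K']);k1=float(f['k1'])
    d=np.array([(u-K[0,2])/K[0,0],(v-K[1,2])/K[1,1]]);s=d.copy()
    for _ in range(30): s=d/(1+k1*(s@s))
    return np.array([s[0],-s[1],-1.])
def pz(f,u,v,z):  # intersect with world z plane
    E=np.array(f['extrinsics']);d=E[:3,:3]@ray(f,u,v);o=E[:3,3]
    return o+d*(z-o[2])/d[2]
def pd(f,u,v):
    E=np.array(f['extrinsics']);d=f['range_z'][int(round(v)),int(round(u))]
    return E[:3,:3]@(ray(f,u,v)*d)+E[:3,3]
def crop(f,u0,v0,u1,v1,s,out):
    cv2.imwrite(f'pics/{out}.png',cv2.resize(f['pixels'][v0:v1,u0:u1,::-1],None,fx=s,fy=s,interpolation=cv2.INTER_CUBIC))
E
python3 - <<'E'
from h import *
for n in('top','side'):
    f=snap(n,n+'0'); print(n,np.round(f['extrinsics'],3).tolist(),np.array(f['K']).tolist(),f['k1'])
o=r.get_obs();print(o)
E
```

```text
pics
top [[0.025, 0.992, -0.127, 0.339], [-1.0, 0.024, -0.008, 0.046], [-0.004, 0.128, 0.992, 1.353], [0.0, 0.0, 0.0, 1.0]] [[482.60233682049443, 0.0, 316.8115033294026], [0.0, 482.60233682049443, 197.63100586876533], [0.0, 0.0, 1.0]] -0.009764127787163736
side [[-0.962, 0.116, -0.249, 0.211], [-0.274, -0.475, 0.837, 0.955], [-0.021, 0.872, 0.488, 0.551], [0.0, 0.0, 0.0, 1.0]] [[395.05955593057416, 0.0, 320.7288352943503], [0.0, 395.05955593057416, 201.0376534601673], [0.0, 0.0, 1.0]] 0.02362430027146578
{'t': 0.1, 'joint_pos': array([ 1.00491658e+00,  8.78808416e-02,  1.37206041e+00, -3.40327309e-05,
        1.68355559e+00, -1.03101559e-01]), 'qvel': array([ 0.00049831, -0.00112118, -0.00549078,  0.00010287, -0.00123517,
       -0.00158654]), 'tau': array([ 2.20519883e-03, -3.41250372e+01, -3.03302193e+01,  7.19852024e-02,
        3.04593996e-02, -9.92162973e-05]), 'eef_pos': array([0.24529226, 0.49172605, 0.19264302]), 'orientation': array([-0.60103558,  0.60164387,  0.37140743, -0.3726089 ]), 'ft_force': array([ 0.76798899, -0.61727387,  0.20859628]), 'ft_torque': array([-0.00808971, -0.00319286,  0.00848942]), 'finger_gap': 0.9980589025449228}
```

View pics/top0.png

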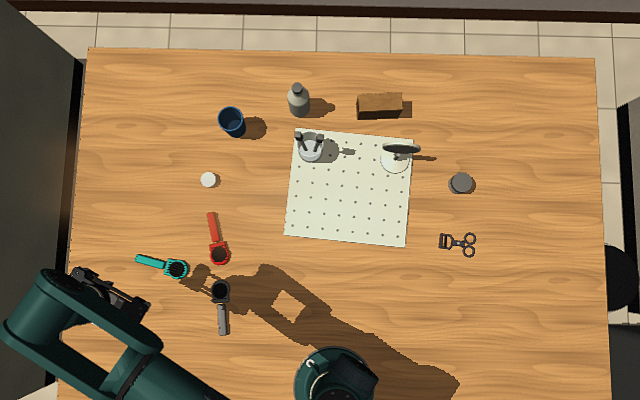

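View pics/side0.png

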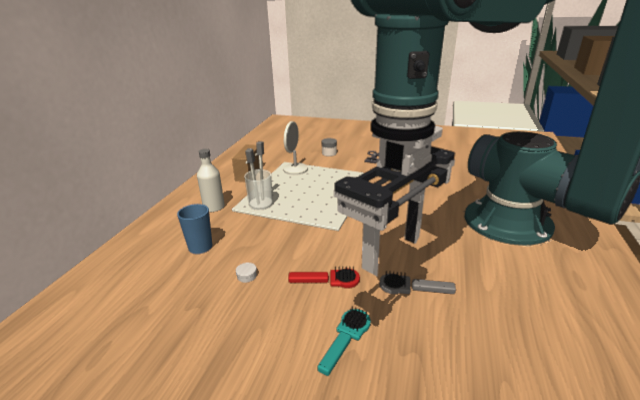

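Three things are brush-shaped: teal at (165,265), red at (217,240) and grey at (221,300). Red fits the description. The pale disc at (208,179) should be the tin, the grey-lidded jar is at (460,183) and the curler at (458,244). I'll enlarge crops to confirm.

Run:
```python
from h import *
f=load('top0')
a=f['pixels']
A=lambda u0,v0,w,h,s:cv2.resize(a[v0:v0+h,u0:u0+w,::-1],None,fx=s,fy=s,interpolation=cv2.INTER_CUBIC)
top=np.hstack([A(180,160,80,120,5),A(420,160,80,120,5)])
cv2.imwrite('pics/c1.png',top)
cv2.imwrite('pics/c2.png',A(275,115,150,140,4))
for n,u,v in[('tin',208,179),('jar',460,183),('curl',457,244),('red handle',213,225),('red head',219,255),('board',350,215),('table',500,215),('mirror',402,149),('cup',311,147)]: print(n,np.round(pd(f,u,v),4))
```

```text
tin [0.5555 0.3621 0.0222]
jar [ 0.5567 -0.3343  0.0484]
curl [ 0.3918 -0.3351  0.0093]
red handle [0.4277 0.3434 0.0129]
red head [0.3453 0.3225 0.0134]
board [ 0.4655 -0.0375  0.0074]
table [ 4.764e-01 -4.599e-01 -4.000e-04]
mirror [ 0.6309 -0.1633  0.1203]
cup [0.6575 0.0767 0.0063]
```

View pics/c1.png

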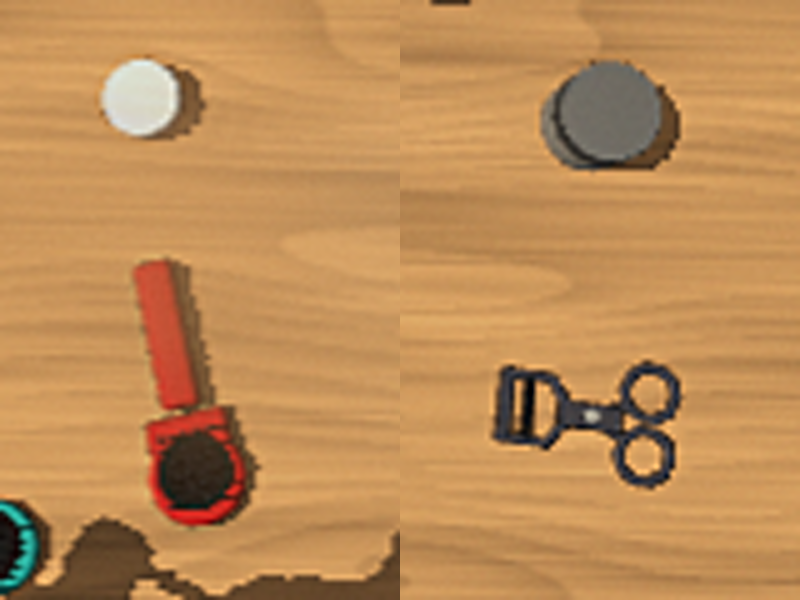

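View pics/c2.png

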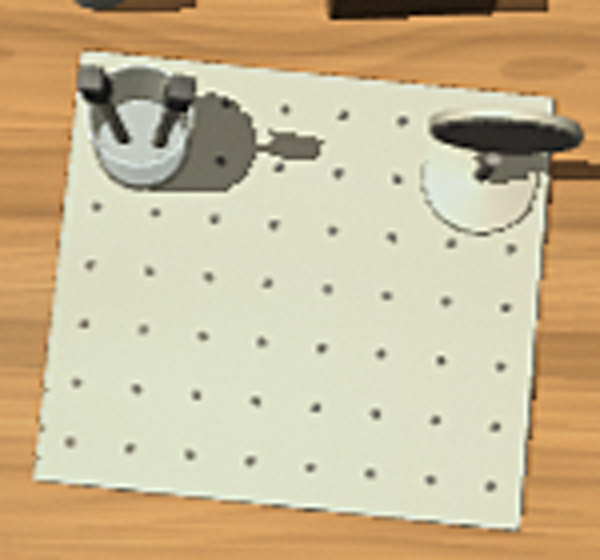

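Run:
```python
from h import *
f=load('top0')
C=[(295,127.5),(414,139.5),(405,247),(283.75,235)]
P=np.array([pz(f,*c,.008)[:2] for c in C]); print(np.round(P,4)); TL,TR,BR,BL=P
print('edges',[round(np.linalg.norm(a-b),4) for a,b in((TL,TR),(TR,BR),(BR,BL),(BL,TL))])
c=P.mean(0); ex=(TL+TR-BL-BR);ey=(TL+BL-TR-BR)
print('ang',np.arctan2(ex[1],ex[0]),np.arctan2(-ey[0],ey[1])); 
# hole-grid check by least squares edges skipped
th=(np.arctan2(ex[1],ex[0])+np.arctan2(-ey[0],ey[1]))/2
R=np.array([[np.cos(th),-np.sin(th)],[np.sin(th),np.cos(th)]])
print('board',c,th)
for n,b in dict(mirror=(.09,-.12),cup=(.09,.12),jar=(.09,0),curler=(-.05,-.12),brush=(-.05,.12)).items(): print(n,np.round(c+R@b,4))
def cc(px,s,o,z): return np.round(pz(f,px[0]/s+o[0],px[1]/s+o[1],z),4)
print('mirror foot',cc((482,178),4,(275,115),.016),'L',cc((421,178),4,(275,115),.016),'R',cc((542,178),4,(275,115),.016))
print('cup base?',cc((140,142),4,(275,115),.02))
o=(180,160)
print('tin',cc((141,97),5,o,.02),cc((102,97),5,o,.02),cc((180,97),5,o,.02))
oj=(340+0,160) # second panel px begin at 400 => u=420+(x-400)/5=340+x/5
print('jar',cc((609,112),5,oj,.05),cc((558,112),5,oj,.05),cc((661,112),5,oj,.05))
print('curl block',cc((592,415),5,oj,.012),'bar end',cc((500,403),5,oj,.005),'bar top/bot',cc((505,366),5,oj,.005),cc((497,440),5,oj,.005),'rings',cc((652,392),5,oj,.005),cc((645,457),5,oj,.005))
print('brush tail',cc((152,262),5,o,.014),'neck',cc((178,405),5,o,.014),'head end',cc((200,522),5,o,.008))
```

```text
[[ 0.7131  0.124 ]
 [ 0.686  -0.2165]
 [ 0.3801 -0.1913]
 [ 0.4051  0.1459]]
edges [np.float64(0.3416), np.float64(0.3069), np.float64(0.3381), np.float64(0.3088)]
ang -0.07671358850152045 -0.07676854012293524
board [ 0.54605923 -0.03447534] -0.07674106431222785
mirror [ 0.6266 -0.161 ]
cup [0.645  0.0783]
jar [ 0.6358 -0.0414]
curler [ 0.487  -0.1503]
brush [0.5054 0.089 ]
mirror foot [ 0.6249 -0.1627  0.016 ] L [ 0.6238 -0.1197  0.016 ] R [ 0.6259 -0.205   0.016 ]
cup base? [0.6441 0.079  0.02  ]
tin [0.5547 0.362  0.02  ] [0.5542 0.3839 0.02  ] [0.5553 0.3401 0.02  ]
jar [ 0.5582 -0.3387  0.05  ] [ 0.5576 -0.3109  0.05  ] [ 0.5589 -0.3672  0.05  ]
curl block [ 0.3945 -0.3383  0.012 ] bar end [ 0.4003 -0.2892  0.005 ] bar top/bot [ 0.4209 -0.2921  0.005 ] [ 0.3797 -0.2873  0.005 ] rings [ 0.4084 -0.3739  0.005 ] [ 0.3723 -0.3694  0.005 ]
brush tail [0.4627 0.3523 0.014 ] neck [0.3835 0.3337 0.014 ] head end [0.3196 0.3195 0.008 ]
```

Board centre comes out at (0.546, -0.034) with yaw -0.077, and its edges, the foot and the cup all agree with the given sizes. The crop shows the red brush is red with dark bristles, centred near (0.391, 0.336). I'll start with it.

```bash
python3 -m crank '[{"x":30,"y":-31,"az":0.138},{"x":30,"y":-31,"az":0.138},{"x":30,"y":-31,"az":0.138},{"x":30,"y":-31,"az":0.138},{"x":31,"y":-30.5,"az":0.138},{},{}]' 1 20
```

```text
invalid input
```

```bash
cat >> h.py <<'E'
from scipy.spatial.transform import Rotation as Ro
def st():
    o=r.get_obs();q=o['orientation'];R=Ro.from_quat([q[1],q[2],q[3],q[0]]).as_matrix()
    print('t',round(o['t'],2),'p',np.round(o['eef_pos']*1000,1),'yaw',round(np.arctan2(R[1,0],R[0,0]),3),'down',np.round(R[:,1],3),'F',np.round(o['ft_force'],1),'gap',round(o['finger_gap']*94,1),'j6',round(o['joint_pos'][5],2))
E
python3 -c "
from h import *
st()"
```

```text
t 0.1 p [245.3 491.7 192.6] yaw 1.108 down [-0.001 -0.002 -1.   ] F [ 0.8 -0.6  0.2] gap 93.8 j6 -0.1
```

```bash
python3 -m crank '[{"x":30,"y":-31,"az":0.138},{"x":30,"y":-31,"az":0.138},{"x":30,"y":-31,"az":0.138},{"x":30,"y":-31,"az":0.138},{"x":31,"y":-30.5,"az":0.138},{"x":0},{"x":0}]' 1 20; python3 -c "
from h import *
st()"
```

```text
t 0.1 p [245.3 491.7 192.6] yaw 1.108 down [-0.001 -0.002 -1.   ] F [ 0.8 -0.6  0.2] gap 93.8 j6 -0.1invalid input
```

```bash
python3 -m crank '[{"x":0,"y":0,"z":0,"ax":0,"ay":0,"az":0}]'; python3 -m crank '[{"x":30,"y":-31,"z":0,"ax":0,"ay":0,"az":0.138}]' 1 20;  python3 -c "
from h import *
st()"
```

```text
t: 0.2
eef_pos: [0.2454, 0.4918, 0.193]
orientation: [-0.601, 0.602, 0.372, -0.372]
ft_force: [0.2, -0.8, 0.4]
finger_gap: 1.001
t: 0.3
eef_pos: [0.2732, 0.4631, 0.1929]
orientation: [0.573, -0.572, -0.415, 0.416]
ft_force: [0.9, -0.8, 1.0]
finger_gap: 1.006
t 0.3 p [273.2 463.1 192.9] yaw 1.255 down [-0.002  0.001 -1.   ] F [ 0.9 -0.8  1. ] gap 94.6 j6 -0.32
```

```bash
python3 -m crank '[{"x":30,"y":-31,"z":0,"ax":0,"ay":0,"az":0.138},{"x":30,"y":-31,"z":0,"ax":0,"ay":0,"az":0.138},{"x":30,"y":-31,"z":0,"ax":0,"ay":0,"az":0.138},{"x":31,"y":-30,"z":0,"ax":0,"ay":0,"az":0.138},{"x":0,"y":0,"z":-45,"ax":0,"ay":0,"az":0},{"x":0,"y":0,"z":-45,"ax":0,"ay":0,"az":0},{"x":0,"y":0,"z":0,"ax":0,"ay":0,"az":0},{"x":0,"y":0,"z":0,"ax":0,"ay":0,"az":0}]'; python3 -c "
from h import *
st(); f=snap('side','s1'); crop(f,220,180,480,380,3,'s1c')"
```

```text
t: 1.1
eef_pos: [0.3957, 0.3383, 0.1035]
orientation: [0.441, -0.44, -0.552, 0.554]
ft_force: [0.6, 1.0, 0.5]
finger_gap: 1.0
t 1.1 p [395.7 338.3 103.5] yaw 1.796 down [-0.002 -0.001 -1.   ] F [0.6 1.  0.5] gap 94.0 j6 -1.2
```

View pics/s1c.png

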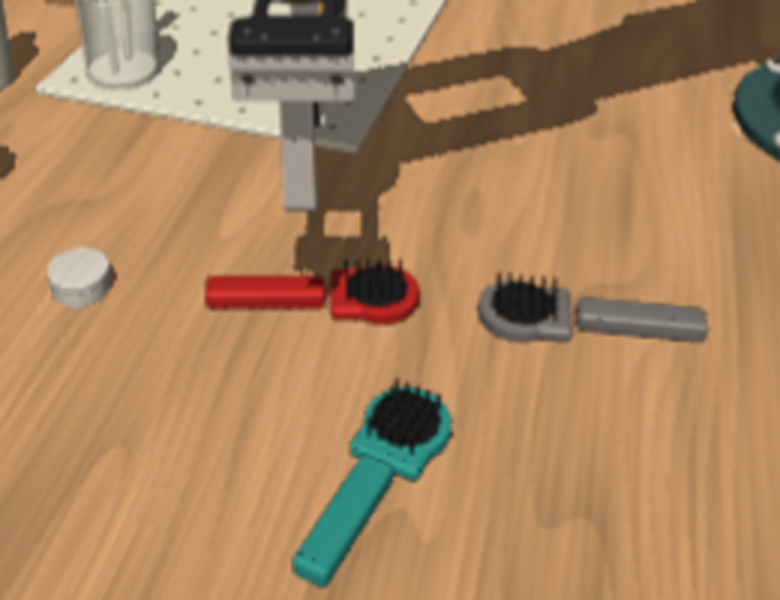

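The side crop shows the gripper above the red handle near its neck (~(325,290) in the crop) with the other brushes clear. I'll go down and close.

```bash
python3 -m crank '[{"x":0,"y":0,"z":-30,"ax":0,"ay":0,"az":0},{"x":0,"y":0,"z":-30,"ax":0,"ay":0,"az":0},{"x":0,"y":0,"z":-14,"ax":0,"ay":0,"az":0},{"x":0,"y":0,"z":0,"ax":0,"ay":0,"az":0},{"x":0,"y":0,"z":0,"ax":0,"ay":0,"az":0}]' && python3 -c "
from h import *
st()"; python3 -m crank '[{"x":0,"y":0,"z":0,"ax":0,"ay":0,"az":0},{"x":0,"y":0,"z":0,"ax":0,"ay":0,"az":0},{"x":0,"y":0,"z":0,"ax":0,"ay":0,"az":0},{"x":0,"y":0,"z":0,"ax":0,"ay":0,"az":0},{"x":0,"y":0,"z":0,"ax":0,"ay":0,"az":0},{"x":0,"y":0,"z":0,"ax":0,"ay":0,"az":0},{"x":0,"y":0,"z":0,"ax":0,"ay":0,"az":0},{"x":0,"y":0,"z":0,"ax":0,"ay":0,"az":0}]' -1 20;  python3 -c "
from h import *
st()"
```

```text
t: 1.65
eef_pos: [0.3975, 0.3397, 0.032]
orientation: [-0.44, 0.441, 0.554, -0.552]
ft_force: [-0.1, -0.1, 0.9]
finger_gap: 0.998
t 1.65 p [397.5 339.7  32. ] yaw 1.797 down [ 0.003  0.002 -1.   ] F [-0.1 -0.1  0.9] gap 93.8 j6 -1.2
t: 2.45
eef_pos: [0.3962, 0.3385, 0.0296]
orientation: [0.441, -0.441, -0.553, 0.553]
ft_force: [0.6, 0.2, -0.9]
finger_gap: 0.358
t 2.45 p [396.2 338.5  29.6] yaw 1.796 down [-0.  0. -1.] F [ 0.6  0.2 -0.9] gap 33.7 j6 -1.2
```

```bash
python3 -m crank '[{"x":0,"y":0,"z":0,"ax":0,"ay":0,"az":0},{"x":0,"y":0,"z":0,"ax":0,"ay":0,"az":0},{"x":0,"y":0,"z":0,"ax":0,"ay":0,"az":0},{"x":0,"y":0,"z":0,"ax":0,"ay":0,"az":0}]' -1 20;  python3 -m crank '[{"x":0,"y":0,"z":20,"ax":0,"ay":0,"az":0},{"x":0,"y":0,"z":40,"ax":0,"ay":0,"az":0},{"x":0,"y":0,"z":20,"ax":0,"ay":0,"az":0},{"x":0,"y":0,"z":0,"ax":0,"ay":0,"az":0},{"x":0,"y":0,"z":0,"ax":0,"ay":0,"az":0}]'; python3 -c "
from h import *
st();f=snap('side','s2'); crop(f,220,150,420,300,4,'s2c')"
```

```text
t: 2.85
eef_pos: [0.3962, 0.3385, 0.0297]
orientation: [-0.441, 0.441, 0.553, -0.553]
ft_force: [-0.1, 0.2, -0.0]
finger_gap: 0.02
t: 3.35
eef_pos: [0.3961, 0.3385, 0.1093]
orientation: [-0.441, 0.441, 0.553, -0.553]
ft_force: [-0.5, -0.6, -0.8]
finger_gap: 0.006
t 3.35 p [396.1 338.5 109.3] yaw 1.796 down [-0.  0. -1.] F [-0.5 -0.6 -0.8] gap 0.5 j6 -1.2
```

View pics/s2c.png

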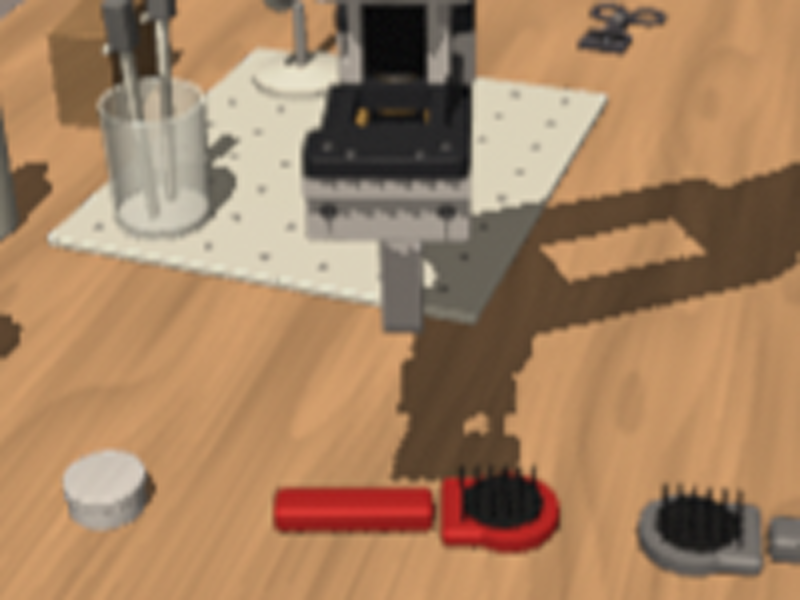

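Missed: the gripper is empty and the brush hasn't moved. I'll cross-check the two cameras and the TCP against each other.

Run:
```python
from h import *
f=load('s2')
# full px = crop/4+(220,150)
P=lambda x,y:(x/4+220,y/4+150)
for n,c in dict(tail=(276,495),hend=(432,495),headend=(556,510),tin=(106,476),fingertip=(400,328),boardcorner=(50,240),bc2=(470,320),bc3=(605,96)).items():
    print(n,np.round(pd(f,*P(*c)),3),np.round(pz(f,*P(*c),.015),3))
def proj(f,p):
    E=np.array(f['extrinsics']);q=E[:3,:3].T@(np.array(p)-E[:3,3]);a=np.array([q[0],-q[1]])/-q[2];a=a*(1+f['k1']*(a@a));K=f['K'];return K[0,0]*a[0]+K[0,2],K[1,1]*a[1]+K[1,2]
o=r.get_obs()['eef_pos'];print(proj(f,o-[0,0,.025]))
f=snap('top','t2'); print(proj(f,o-[0,0,.025])); crop(f,170,140,370,290,4,'t2c')
```

```text
tail [0.462 0.354 0.015] [0.463 0.353 0.015]
hend [0.388 0.317 0.001] [0.384 0.333 0.015]
headend [0.32  0.324 0.011] [0.319 0.328 0.015]
tin [0.553 0.366 0.02 ] [0.556 0.361 0.015]
fingertip [0.393 0.351 0.13 ] [0.443 0.187 0.015]
boardcorner [0.711 0.124 0.004] [0.701 0.141 0.015]
bc2 [0.408 0.148 0.002] [0.404 0.168 0.015]
bc3 [ 0.379 -0.185  0.007] [ 0.377 -0.168  0.015]
(np.float64(321.1976409127655), np.float64(247.7123189443835))
(np.float64(208.60859920493277), np.float64(235.41158974896905))
```

View pics/t2c.png

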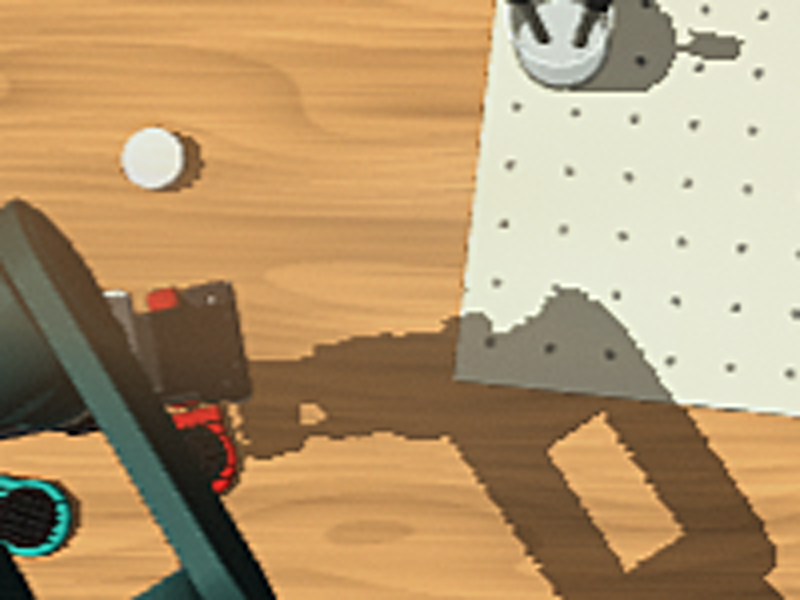

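```bash
python3 - <<'E'
from h import *
for tag,u,v0,v1 in(('s1',320,235,256),('s2',320,220,240)):
    f=load(tag)
    for v in range(v0,v1,2): print(tag,v,np.round(pd(f,u,v),3))
E
python3 -m crank '[{"x":0,"y":0,"z":0,"ax":0,"ay":0,"az":0}]' 1; python3 -c "
from h import *
st();f=snap('side','s3'); crop(f,220,150,420,300,4,'s3c')"
```

```text
s1 235 [0.38  0.396 0.155]
s1 237 [0.38  0.396 0.15 ]
s1 239 [0.381 0.394 0.144]
s1 241 [0.38  0.395 0.141]
s1 243 [0.38  0.396 0.137]
s1 245 [0.38  0.397 0.133]
s1 247 [0.381 0.394 0.127]
s1 249 [0.38  0.398 0.125]
s1 251 [0.427 0.242 0.   ]
s1 253 [ 0.426  0.245 -0.003]
s1 255 [ 0.423  0.256 -0.   ]
s2 220 [0.393 0.35  0.156]
s2 222 [0.393 0.349 0.151]
s2 224 [0.393 0.351 0.148]
s2 226 [0.393 0.351 0.143]
s2 228 [0.392 0.354 0.141]
s2 230 [0.393 0.351 0.134]
s2 232 [0.393 0.351 0.13 ]
s2 234 [ 0.448  0.171 -0.002]
s2 236 [ 0.445  0.182 -0.   ]
s2 238 [ 0.442  0.19  -0.   ]
t: 3.55
eef_pos: [0.3952, 0.3379, 0.1076]
orientation: [0.441, -0.44, -0.552, 0.554]
ft_force: [0.5, -0.4, 1.0]
finger_gap: 0.056
t 3.55 p [395.2 337.9 107.6] yaw 1.796 down [-0.003 -0.002 -1.   ] F [ 0.5 -0.4  1. ] gap 5.2 j6 -1.2
```

View pics/s3c.png

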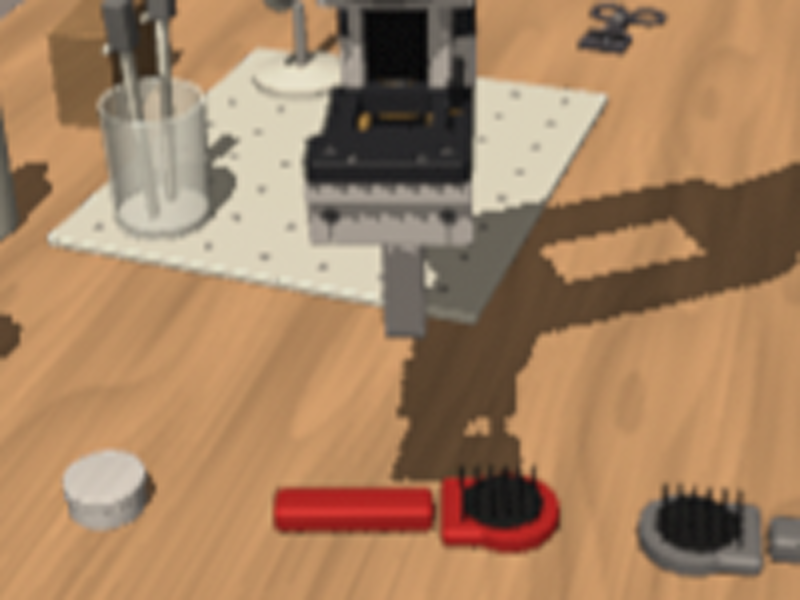

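Both pictures agree: the real fingertips stand about 20 mm above the reported TCP height, where they should be 25 mm below it. Laterally it's right. I'll use tip z ≈ TCP z + 20 mm and go down in stages, watching force and picture.

```bash
python3 -m crank '[{"x":0,"y":0,"z":0,"ax":0,"ay":0,"az":0},{"x":0,"y":0,"z":0,"ax":0,"ay":0,"az":0},{"x":0,"y":0,"z":0,"ax":0,"ay":0,"az":0},{"x":0,"y":0,"z":-25,"ax":0,"ay":0,"az":0},{"x":0,"y":0,"z":-25,"ax":0,"ay":0,"az":0},{"x":0,"y":0,"z":-25,"ax":0,"ay":0,"az":0},{"x":0,"y":0,"z":-25,"ax":0,"ay":0,"az":0},{"x":0,"y":0,"z":0,"ax":0,"ay":0,"az":0}]' 1; python3 -m crank '[{"x":0,"y":0,"z":-5,"ax":0,"ay":0,"az":0},{"x":0,"y":0,"z":0,"ax":0,"ay":0,"az":0},{"x":0,"y":0,"z":0,"ax":0,"ay":0,"az":0},{"x":0,"y":0,"z":0,"ax":0,"ay":0,"az":0}]' 1; python3 -c "
from h import *
st();f=snap('side','s4'); crop(f,260,180,410,290,5,'s4c')
for v in range(250,290,3): print(v,np.round(pd(f,318,v),3))"
```

```text
t: 4.4
eef_pos: [0.3934, 0.3366, 0.0058]
orientation: [0.441, -0.44, -0.55, 0.556]
ft_force: [0.1, -0.1, -0.0]
finger_gap: 0.776
t: 4.8
eef_pos: [0.3971, 0.3391, 0.006]
orientation: [-0.44, 0.441, 0.554, -0.552]
ft_force: [-0.7, -0.2, -0.1]
finger_gap: 0.999
t 4.8 p [397.1 339.1   6. ] yaw 1.796 down [ 0.002  0.001 -1.   ] F [-0.7 -0.2 -0.1] gap 93.9 j6 -1.2
250 [0.376 0.423 0.141]
253 [0.378 0.417 0.131]
256 [0.378 0.417 0.124]
259 [0.378 0.417 0.117]
262 [0.385 0.398 0.095]
265 [0.384 0.399 0.089]
268 [0.385 0.398 0.081]
271 [0.384 0.399 0.075]
274 [0.385 0.398 0.066]
277 [0.385 0.398 0.059]
280 [0.385 0.398 0.052]
283 [0.385 0.399 0.045]
286 [0.386 0.399 0.037]
289 [0.386 0.398 0.029]
```

View pics/s4c.png

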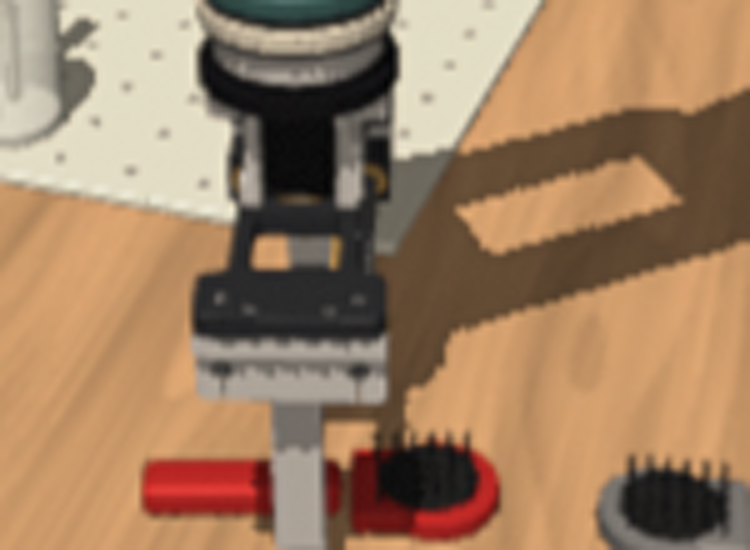

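```bash
python3 -c "
from h import *
f=load('s4')
for v in range(286,302): print(v,np.round(pd(f,320,v),3))"
```

```text
286 [0.382 0.397 0.037]
287 [0.383 0.395 0.032]
288 [0.382 0.397 0.032]
289 [0.382 0.398 0.03 ]
290 [0.382 0.397 0.027]
291 [0.39  0.374 0.002]
292 [ 0.39   0.373 -0.001]
293 [ 0.389  0.376 -0.001]
294 [0.388 0.381 0.001]
295 [ 0.388  0.381 -0.002]
296 [ 0.387  0.384 -0.001]
297 [ 0.386  0.388 -0.   ]
298 [ 0.385  0.39  -0.   ]
299 [ 0.384  0.393 -0.001]
300 [ 0.383  0.396 -0.001]
301 [ 0.382  0.399 -0.   ]
```

Tip measured at z ≈ 26 mm with TCP at 6 mm, so the +20 mm offset holds. Going down 22 mm more.

```bash
python3 -m crank '[{"x":0,"y":0,"z":-8,"ax":0,"ay":0,"az":0},{"x":0,"y":0,"z":-8,"ax":0,"ay":0,"az":0},{"x":0,"y":0,"z":-6,"ax":0,"ay":0,"az":0},{"x":0,"y":0,"z":0,"ax":0,"ay":0,"az":0},{"x":0,"y":0,"z":0,"ax":0,"ay":0,"az":0}]'; python3 -m crank '[{"x":0,"y":0,"z":0,"ax":0,"ay":0,"az":0},{"x":0,"y":0,"z":0,"ax":0,"ay":0,"az":0},{"x":0,"y":0,"z":0,"ax":0,"ay":0,"az":0},{"x":0,"y":0,"z":0,"ax":0,"ay":0,"az":0},{"x":0,"y":0,"z":0,"ax":0,"ay":0,"az":0},{"x":0,"y":0,"z":0,"ax":0,"ay":0,"az":0},{"x":0,"y":0,"z":0,"ax":0,"ay":0,"az":0},{"x":0,"y":0,"z":0,"ax":0,"ay":0,"az":0}]' -1 20;python3 -m crank '[{"x":0,"y":0,"z":0,"ax":0,"ay":0,"az":0},{"x":0,"y":0,"z":0,"ax":0,"ay":0,"az":0},{"x":0,"y":0,"z":0,"ax":0,"ay":0,"az":0},{"x":0,"y":0,"z":0,"ax":0,"ay":0,"az":0}]'; python3 -c "
from h import *
st()"
```

```text
t: 5.35
eef_pos: [0.3966, 0.3388, -0.0117]
orientation: [-0.44, 0.441, 0.553, -0.553]
ft_force: [-10.5, -7.1, 30.4]
finger_gap: 1.001
t: 6.15
eef_pos: [0.4009, 0.3402, -0.0117]
orientation: [-0.439, 0.442, 0.556, -0.55]
ft_force: [-0.1, -3.8, 20.8]
finger_gap: 0.361
t: 6.55
eef_pos: [0.401, 0.3404, -0.0116]
orientation: [-0.439, 0.442, 0.557, -0.55]
ft_force: [0.6, -3.7, 20.0]
finger_gap: 0.235
t 6.55 p [401.  340.4 -11.6] yaw 1.797 down [ 0.01   0.004 -1.   ] F [ 0.6 -3.7 20. ] gap 22.1 j6 -1.2
```

Gripped: gap 22.1 mm equals the handle width. The table was touched at TCP z ≈ -12, so the tips stand 12 mm above the TCP. Lifting.

```bash
python3 -m crank '[{"x":0,"y":0,"z":10,"ax":0,"ay":0,"az":0},{"x":0,"y":0,"z":30,"ax":0,"ay":0,"az":0},{"x":0,"y":0,"z":30,"ax":0,"ay":0,"az":0},{"x":0,"y":0,"z":30,"ax":0,"ay":0,"az":0},{"x":0,"y":0,"z":0,"ax":0,"ay":0,"az":0},{"x":0,"y":0,"z":0,"ax":0,"ay":0,"az":0}]'; python3 -c "
from h import *
st();f=snap('side','s5'); crop(f,220,150,420,300,4,'s5c')"
```

```text
t: 7.15
eef_pos: [0.3958, 0.3384, 0.0818]
orientation: [0.441, -0.44, -0.553, 0.553]
ft_force: [-0.1, -0.1, -1.0]
finger_gap: 0.23
t 7.15 p [395.8 338.4  81.8] yaw 1.796 down [-0.001 -0.    -1.   ] F [-0.1 -0.1 -1. ] gap 21.6 j6 -1.2
```

View pics/s5c.png

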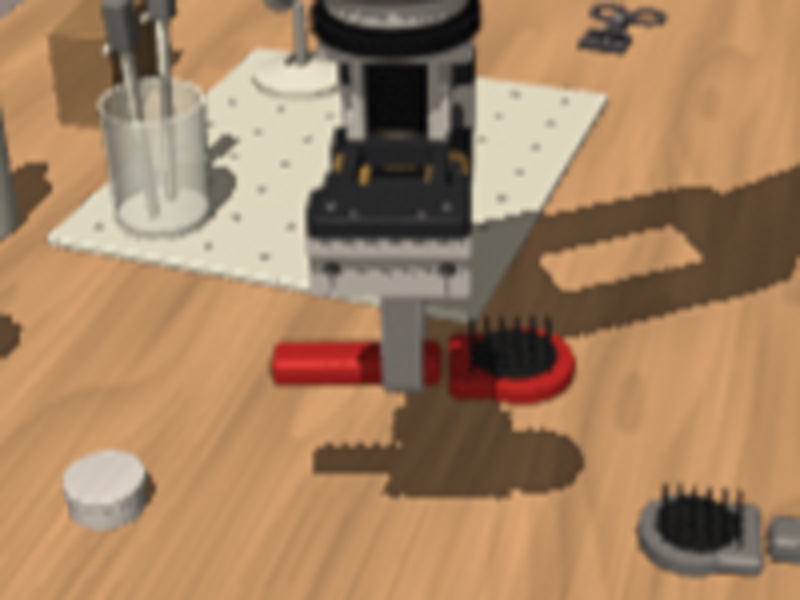

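The brush is held level. Moving to 140 mm in front of the cup.

```bash
python3 -m crank '[{"x":20,"y":-42,"z":0,"ax":0,"ay":0,"az":-0.05},{"x":20,"y":-42,"z":0,"ax":0,"ay":0,"az":-0.05},{"x":20,"y":-42,"z":0,"ax":0,"ay":0,"az":-0.05},{"x":20,"y":-42,"z":0,"ax":0,"ay":0,"az":-0.05},{"x":20,"y":-42,"z":0,"ax":0,"ay":0,"az":-0.05},{"x":19,"y":-40,"z":0,"ax":0,"ay":0,"az":-0.053},{"x":0,"y":0,"z":0,"ax":0,"ay":0,"az":0},{"x":0,"y":0,"z":0,"ax":0,"ay":0,"az":0}]';  python3 -m crank '[{"x":0,"y":0,"z":-30,"ax":0,"ay":0,"az":0},{"x":0,"y":0,"z":-30,"ax":0,"ay":0,"az":0},{"x":0,"y":0,"z":-10,"ax":0,"ay":0,"az":0},{"x":0,"y":0,"z":0,"ax":0,"ay":0,"az":0},{"x":0,"y":0,"z":0,"ax":0,"ay":0,"az":0}]'; python3 -c "
from h import *
st();f=snap('top','t5'); crop(f,240,110,440,260,4,'t5c')"
```

```text
t: 8.0
eef_pos: [0.5138, 0.0877, 0.08]
orientation: [0.521, -0.518, -0.478, 0.481]
ft_force: [-0.2, 0.4, -1.2]
finger_gap: 0.236
t: 8.5
eef_pos: [0.5154, 0.0894, 0.0133]
orientation: [-0.519, 0.519, 0.481, -0.48]
ft_force: [0.6, -0.8, 0.2]
finger_gap: 0.233
t 8.5 p [515.4  89.4  13.3] yaw 1.495 down [ 0.001  0.    -1.   ] F [ 0.6 -0.8  0.2] gap 21.9 j6 -1.43
```

View pics/t5c.png

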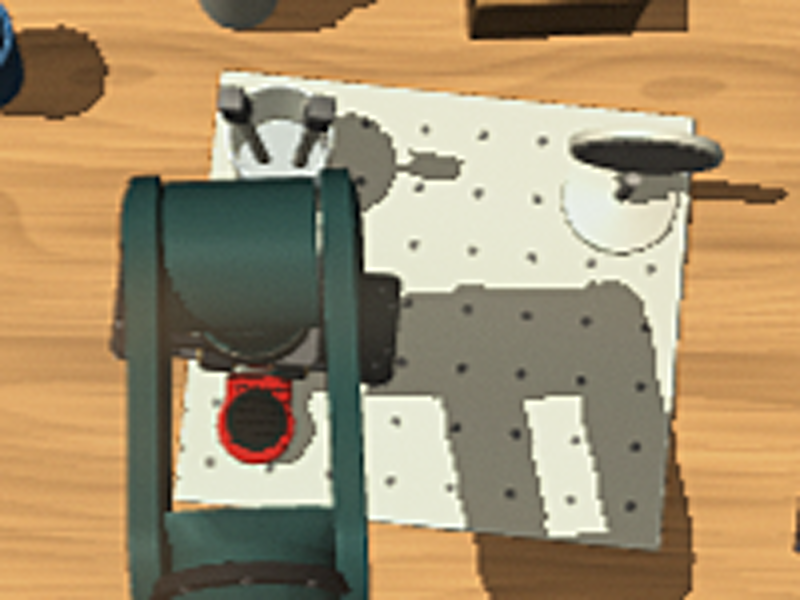

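```bash
python3 -c "
from h import *
f=load('t5')
for c in((230,190),(340,190),(240,250),(380,300),(200,345),(370,370)): print(c,np.round(pd(f,c[0]/4+240,c[1]/4+110),3))"; python3 -m crank '[{"x":0,"y":0,"z":-8,"ax":0,"ay":0,"az":0},{"x":0,"y":0,"z":-4,"ax":0,"ay":0,"az":0},{"x":0,"y":0,"z":-2,"ax":0,"ay":0,"az":0},{"x":0,"y":0,"z":0,"ax":0,"ay":0,"az":0},{"x":0,"y":0,"z":0,"ax":0,"ay":0,"az":0}]'
```

```text
(230, 190) [0.542 0.094 0.403]
(340, 190) [0.541 0.039 0.41 ]
(240, 250) [0.509 0.088 0.416]
(380, 300) [0.525 0.011 0.165]
(200, 345) [0.494 0.122 0.165]
(370, 370) [0.481 0.016 0.165]
t: 9.05
eef_pos: [0.5153, 0.0885, -0.0012]
orientation: [0.519, -0.519, -0.48, 0.48]
ft_force: [0.5, 0.6, -1.8]
finger_gap: 0.23
```

```bash
python3 -m crank '[{"x":0,"y":0,"z":-2,"ax":0,"ay":0,"az":0},{"x":0,"y":0,"z":-1.5,"ax":0,"ay":0,"az":0},{"x":0,"y":0,"z":0,"ax":0,"ay":0,"az":0},{"x":0,"y":0,"z":0,"ax":0,"ay":0,"az":0}]';python3 -m crank '[{"x":0,"y":0,"z":0,"ax":0,"ay":0,"az":0},{"x":0,"y":0,"z":0,"ax":0,"ay":0,"az":0},{"x":0,"y":0,"z":0,"ax":0,"ay":0,"az":0},{"x":0,"y":0,"z":0,"ax":0,"ay":0,"az":0},{"x":0,"y":0,"z":0,"ax":0,"ay":0,"az":0},{"x":0,"y":0,"z":0,"ax":0,"ay":0,"az":0}]' 0.2
```

```text
t: 9.45
eef_pos: [0.5157, 0.0885, -0.0035]
orientation: [-0.519, 0.519, 0.481, -0.48]
ft_force: [-2.8, -0.5, 5.5]
finger_gap: 0.235
t: 10.05
eef_pos: [0.5169, 0.0903, -0.0035]
orientation: [-0.519, 0.519, 0.482, -0.478]
ft_force: [0.5, 4.2, 5.3]
finger_gap: 0.601
```

Released on the board. Rising, then going over to the jar at (0.558, -0.339) with the jaws turned for the placing.

```bash
python3 -m crank '[{"x":0,"y":0,"z":20,"ax":0,"ay":0,"az":0},{"x":0,"y":0,"z":40,"ax":0,"ay":0,"az":0},{"x":0,"y":0,"z":40,"ax":0,"ay":0,"az":0},{"x":-20,"y":-20,"z":40,"ax":0,"ay":0,"az":-0.14},{"x":-20,"y":-20,"z":40,"ax":0,"ay":0,"az":-0.14},{"x":-10,"y":-40,"z":0,"ax":0,"ay":0,"az":-0.14},{"x":0,"y":-45,"z":0,"ax":0,"ay":0,"az":-0.14},{"x":0,"y":-45,"z":0,"ax":0,"ay":0,"az":-0.14}]' 1;  python3 -m crank '[{"x":0,"y":-45,"z":0,"ax":0,"ay":0,"az":-0.14},{"x":0,"y":-45,"z":0,"ax":0,"ay":0,"az":-0.14},{"x":15,"y":-45,"z":0,"ax":0,"ay":0,"az":-0.14},{"x":30,"y":-40,"z":0,"ax":0,"ay":0,"az":-0.14},{"x":25,"y":-40,"z":0,"ax":0,"ay":0,"az":-0.14},{"x":22,"y":-42,"z":0,"ax":0,"ay":0,"az":-0.14},{"x":0,"y":0,"z":0,"ax":0,"ay":0,"az":-0.031},{"x":0,"y":0,"z":0,"ax":0,"ay":0,"az":0}]';  python3 -c "
from h import *
st();f=snap('top','t6'); crop(f,240,110,440,260,4,'t6c')"
```

```text
t: 10.85
eef_pos: [0.4648, -0.0829, 0.1754]
orientation: [-0.652, 0.653, 0.272, -0.271]
ft_force: [0.3, -0.0, -0.1]
finger_gap: 0.997
t: 11.65
eef_pos: [0.5569, -0.3396, 0.1722]
orientation: [0.707, -0.706, 0.029, -0.027]
ft_force: [-0.3, -0.3, -0.2]
finger_gap: 1.002
t 11.65 p [ 556.9 -339.6  172.2] yaw -0.079 down [-0.004  0.002 -1.   ] F [-0.3 -0.3 -0.2] gap 94.2 j6 -0.56
```

View pics/t6c.png

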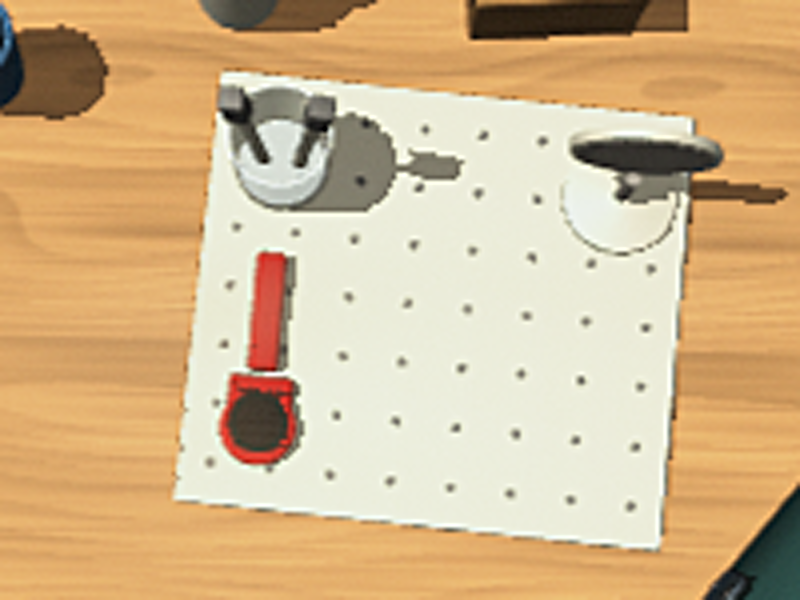

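The top crop shows the brush at (265,350), square to the board and in front of the cup. Going down on the jar.

```bash
python3 -m crank '[{"x":1,"y":1,"z":-40,"ax":0,"ay":0,"az":0},{"x":0,"y":0,"z":-40,"ax":0,"ay":0,"az":0},{"x":0,"y":0,"z":-40,"ax":0,"ay":0,"az":0},{"x":0,"y":0,"z":-30,"ax":0,"ay":0,"az":0},{"x":0,"y":0,"z":-14,"ax":0,"ay":0,"az":0},{"x":0,"y":0,"z":0,"ax":0,"ay":0,"az":0},{"x":0,"y":0,"z":0,"ax":0,"ay":0,"az":0}]';  python3 -m crank '[{"x":0,"y":0,"z":0,"ax":0,"ay":0,"az":0},{"x":0,"y":0,"z":0,"ax":0,"ay":0,"az":0},{"x":0,"y":0,"z":0,"ax":0,"ay":0,"az":0},{"x":0,"y":0,"z":0,"ax":0,"ay":0,"az":0},{"x":0,"y":0,"z":0,"ax":0,"ay":0,"az":0},{"x":0,"y":0,"z":0,"ax":0,"ay":0,"az":0},{"x":0,"y":0,"z":0,"ax":0,"ay":0,"az":0},{"x":0,"y":0,"z":0,"ax":0,"ay":0,"az":0}]' -1 20; python3 -c "
from h import *
st();f=load('t6')
cc=lambda x,y,z:np.round(pz(f,x/4+240,y/4+110,z),4)
print('tail',cc(271,253,.022),'hend',cc(265,369,.022),'headend',cc(257,463,.016))
"
```

```text
t: 12.4
eef_pos: [0.5591, -0.3377, 0.0133]
orientation: [-0.706, 0.707, -0.026, 0.028]
ft_force: [0.2, -0.9, 0.9]
finger_gap: 1.001
t: 13.2
eef_pos: [0.5588, -0.3377, 0.0116]
orientation: [-0.706, 0.707, -0.027, 0.028]
ft_force: [1.8, -0.2, 1.5]
finger_gap: 0.589
t 13.2 p [ 558.8 -337.7   11.6] yaw -0.078 down [ 0.001 -0.001 -1.   ] F [ 1.8 -0.2  1.5] gap 55.4 j6 -0.55
tail [0.5785 0.0835 0.022 ] hend [0.4967 0.0854 0.022 ] headend [0.4317 0.0893 0.016 ]
```

Jar gripped (gap 55 mm). The brush measures (-0.140, -0.003) m in the cup frame and 0.04 rad off, which is fine. Carrying the jar round the front, then in between the mirror and the cup.

```bash
python3 -m crank '[{"x":0,"y":0,"z":20,"ax":0,"ay":0,"az":0},{"x":0,"y":0,"z":30,"ax":0,"ay":0,"az":0},{"x":-20,"y":0,"z":40,"ax":0,"ay":0,"az":0},{"x":-30,"y":20,"z":20,"ax":0,"ay":0,"az":0},{"x":-30,"y":30,"z":0,"ax":0,"ay":0,"az":0},{"x":-20,"y":40,"z":0,"ax":0,"ay":0,"az":0},{"x":0,"y":45,"z":0,"ax":0,"ay":0,"az":0},{"x":0,"y":45,"z":0,"ax":0,"ay":0,"az":0}]';  python3 -m crank '[{"x":0,"y":45,"z":0,"ax":0,"ay":0,"az":0},{"x":0,"y":40,"z":0,"ax":0,"ay":0,"az":0},{"x":0,"y":31,"z":0,"ax":0,"ay":0,"az":0},{"x":0,"y":0,"z":0,"ax":0,"ay":0,"az":0},{"x":0,"y":0,"z":0,"ax":0,"ay":0,"az":0}]'; python3 -c "
from h import *
st();f=snap('side','s7')"
```

```text
t: 14.0
eef_pos: [0.4563, -0.156, 0.1204]
orientation: [0.707, -0.706, 0.029, -0.028]
ft_force: [1.5, -0.3, -1.4]
finger_gap: 0.593
t: 14.5
eef_pos: [0.4574, -0.0412, 0.1205]
orientation: [-0.706, 0.707, -0.027, 0.026]
ft_force: [0.5, -0.3, -1.8]
finger_gap: 0.594
t 14.5 p [457.4 -41.2 120.5] yaw -0.076 down [-0.002 -0.001 -1.   ] F [ 0.5 -0.3 -1.8] gap 55.8 j6 -0.14
```

View pics/s7.png

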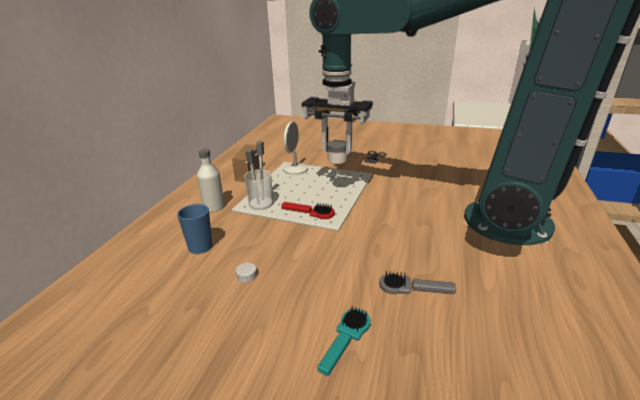

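```bash
python3 -m crank '[{"x":30,"y":0,"z":-10,"ax":0,"ay":0,"az":0},{"x":35,"y":0,"z":-10,"ax":0,"ay":0,"az":0},{"x":35,"y":0,"z":-10,"ax":0,"ay":0,"az":0},{"x":35,"y":0,"z":0,"ax":0,"ay":0,"az":0},{"x":30,"y":0,"z":0,"ax":0,"ay":0,"az":0},{"x":13.5,"y":0,"z":0,"ax":0,"ay":0,"az":0},{"x":0,"y":0,"z":0,"ax":0,"ay":0,"az":0},{"x":0,"y":0,"z":0,"ax":0,"ay":0,"az":0}]'; python3 -m crank '[{"x":0,"y":0,"z":-25,"ax":0,"ay":0,"az":0},{"x":0,"y":0,"z":-25,"ax":0,"ay":0,"az":0},{"x":0,"y":0,"z":-12,"ax":0,"ay":0,"az":0},{"x":0,"y":0,"z":0,"ax":0,"ay":0,"az":0},{"x":0,"y":0,"z":0,"ax":0,"ay":0,"az":0}]';python3 -c "
from h import *
st();f=snap('side','s8');crop(f,200,50,400,220,4,'s8c')"
```

```text
t: 15.35
eef_pos: [0.636, -0.0428, 0.0903]
orientation: [-0.706, 0.707, -0.029, 0.027]
ft_force: [0.1, -0.4, -2.2]
finger_gap: 0.592
t: 15.85
eef_pos: [0.6367, -0.0417, 0.03]
orientation: [-0.707, 0.707, -0.027, 0.028]
ft_force: [0.7, -0.2, -0.9]
finger_gap: 0.593
t 15.85 p [636.7 -41.7  30. ] yaw -0.078 down [ 0.001 -0.    -1.   ] F [ 0.7 -0.2 -0.9] gap 55.8 j6 -0.08
```

View pics/s8c.png

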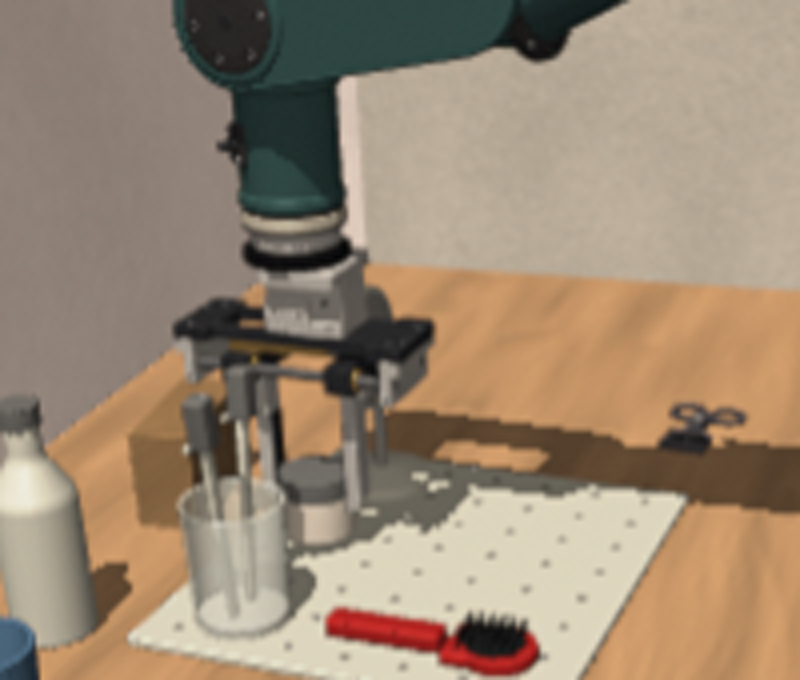

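```bash
python3 -m crank '[{"x":-1,"y":0,"z":-6,"ax":0,"ay":0,"az":0},{"x":0,"y":0,"z":-3,"ax":0,"ay":0,"az":0},{"x":0,"y":0,"z":-1.5,"ax":0,"ay":0,"az":0},{"x":0,"y":0,"z":0,"ax":0,"ay":0,"az":0},{"x":0,"y":0,"z":0,"ax":0,"ay":0,"az":0}]'
```

```text
t: 16.4
eef_pos: [0.6358, -0.0414, 0.0196]
orientation: [-0.707, 0.707, -0.027, 0.028]
ft_force: [-2.6, 0.6, 3.3]
finger_gap: 0.591
```

```bash
python3 -m crank '[{"x":0,"y":0,"z":0,"ax":0,"ay":0,"az":0},{"x":0,"y":0,"z":0,"ax":0,"ay":0,"az":0},{"x":0,"y":0,"z":0,"ax":0,"ay":0,"az":0},{"x":0,"y":0,"z":0,"ax":0,"ay":0,"az":0},{"x":0,"y":0,"z":0,"ax":0,"ay":0,"az":0},{"x":0,"y":0,"z":10,"ax":0,"ay":0,"az":0},{"x":0,"y":0,"z":25,"ax":0,"ay":0,"az":0},{"x":0,"y":0,"z":40,"ax":0,"ay":0,"az":0}]' 0.8; python3 -m crank '[{"x":0,"y":0,"z":40,"ax":0,"ay":0,"az":0},{"x":0,"y":0,"z":45,"ax":0,"ay":0,"az":0},{"x":0,"y":0,"z":45,"ax":0,"ay":0,"az":0},{"x":-30,"y":0,"z":0,"ax":0,"ay":0,"az":0},{"x":-40,"y":0,"z":0,"ax":0,"ay":0,"az":0},{"x":-40,"y":20,"z":0,"ax":0,"ay":0,"az":0.14},{"x":-30,"y":40,"z":0,"ax":0,"ay":0,"az":0.14},{"x":0,"y":45,"z":0,"ax":0,"ay":0,"az":0.14}]'; python3 -m crank '[{"x":0,"y":45,"z":0,"ax":0,"ay":0,"az":0.14},{"x":0,"y":45,"z":0,"ax":0,"ay":0,"az":0.14},{"x":0,"y":45,"z":0,"ax":0,"ay":0,"az":0.14},{"x":10,"y":45,"z":0,"ax":0,"ay":0,"az":0.14},{"x":20,"y":45,"z":0,"ax":0,"ay":0,"az":0.14},{"x":20,"y":45,"z":0,"ax":0,"ay":0,"az":0.14},{"x":9,"y":28,"z":0,"ax":0,"ay":0,"az":0.14},{"x":0,"y":0,"z":0,"ax":0,"ay":0,"az":0}]' 1; python3 -c "
from h import *
st();f=snap('top','t9');crop(f,240,110,440,260,4,'t9c')
for c in((232,110),(220,118),(244,120),(298,85)): print(np.round(pd(f,*c),3))"
```

```text
t: 17.2
eef_pos: [0.6336, -0.0412, 0.0917]
orientation: [0.707, -0.706, 0.03, -0.025]
ft_force: [0.1, -1.0, 0.6]
finger_gap: 0.903
t: 18.0
eef_pos: [0.4927, 0.0636, 0.2253]
orientation: [-0.696, 0.697, 0.122, -0.121]
ft_force: [0.9, 0.3, 0.7]
finger_gap: 0.896
t: 18.8
eef_pos: [0.5547, 0.365, 0.2223]
orientation: [0.557, -0.557, -0.435, 0.436]
ft_force: [0.5, 0.3, -0.2]
finger_gap: 1.002
t 18.8 p [554.7 365.  222.3] yaw 1.328 down [-0.001  0.    -1.   ] F [ 0.5  0.3 -0.2] gap 94.2 j6 -0.83
[0.741 0.295 0.071]
[0.714 0.324 0.084]
[ 0.735  0.273 -0.003]
[0.781 0.111 0.167]
```

View pics/t9c.png

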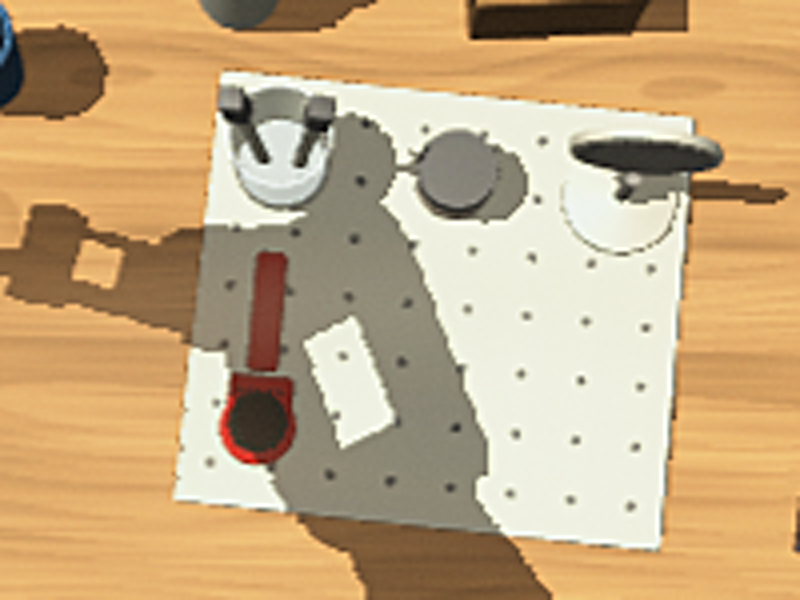

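The jar stands upright at crop (457,171) between the cup and the mirror. Next the tin, going down in two stages.

```bash
python3 -c "
from h import *
f=load('t9'); g=lambda x,y:np.round(pz(f,x/4+240,y/4+110,.058),4)
print(g(457,171),g(416,171),g(498,171))
print('tin',np.round(pz(f,208,179,.02),4))"; python3 -m crank '[{"x":0,"y":-3,"z":-45,"ax":0,"ay":0,"az":0},{"x":0,"y":0,"z":-45,"ax":0,"ay":0,"az":0},{"x":0,"y":0,"z":-45,"ax":0,"ay":0,"az":0},{"x":0,"y":0,"z":-45,"ax":0,"ay":0,"az":0},{"x":0,"y":0,"z":-30,"ax":0,"ay":0,"az":0},{"x":0,"y":0,"z":-8,"ax":0,"ay":0,"az":0},{"x":0,"y":0,"z":0,"ax":0,"ay":0,"az":0},{"x":0,"y":0,"z":0,"ax":0,"ay":0,"az":0}]';python3 -c "
from h import *
st()"
```

```text
[ 0.632  -0.0433  0.058 ] [ 0.6313 -0.0152  0.058 ] [ 0.6327 -0.0713  0.058 ]
tin [0.5559 0.3626 0.02  ]
t: 19.65
eef_pos: [0.5564, 0.3588, 0.0088]
orientation: [-0.558, 0.559, 0.435, -0.432]
ft_force: [0.1, 0.1, -0.0]
finger_gap: 1.003
t 19.65 p [556.4 358.8   8.8] yaw 1.321 down [ 0.004  0.002 -1.   ] F [ 0.1  0.1 -0. ] gap 94.2 j6 -0.83
```

```bash
python3 -m crank '[{"x":0,"y":1,"z":-8,"ax":0,"ay":0,"az":0},{"x":0,"y":0,"z":-6,"ax":0,"ay":0,"az":0},{"x":0,"y":0,"z":-2,"ax":0,"ay":0,"az":0},{"x":0,"y":0,"z":0,"ax":0,"ay":0,"az":0},{"x":0,"y":0,"z":0,"ax":0,"ay":0,"az":0}]';  python3 -m crank '[{"x":0,"y":0,"z":0,"ax":0,"ay":0,"az":0},{"x":0,"y":0,"z":0,"ax":0,"ay":0,"az":0},{"x":0,"y":0,"z":0,"ax":0,"ay":0,"az":0},{"x":0,"y":0,"z":0,"ax":0,"ay":0,"az":0},{"x":0,"y":0,"z":0,"ax":0,"ay":0,"az":0},{"x":0,"y":0,"z":0,"ax":0,"ay":0,"az":0},{"x":0,"y":0,"z":0,"ax":0,"ay":0,"az":0},{"x":0,"y":0,"z":0,"ax":0,"ay":0,"az":0}]' -1 15; python3 -m crank '[{"x":0,"y":0,"z":0,"ax":0,"ay":0,"az":0},{"x":0,"y":0,"z":0,"ax":0,"ay":0,"az":0}]'
```

```text
t: 20.15
eef_pos: [0.5547, 0.3596, -0.0103]
orientation: [0.558, -0.558, -0.434, 0.434]
ft_force: [0.1, 0.2, -1.1]
finger_gap: 0.999
t: 20.95
eef_pos: [0.5547, 0.3597, -0.0103]
orientation: [0.558, -0.558, -0.434, 0.434]
ft_force: [-0.9, 0.3, -0.6]
finger_gap: 0.464
t: 21.15
eef_pos: [0.5547, 0.3596, -0.0103]
orientation: [0.558, -0.558, -0.434, 0.434]
ft_force: [-0.2, -0.4, 0.4]
finger_gap: 0.461
```

Tin gripped (43 mm). Lifting and going back round the front.

```bash
python3 -m crank '[{"x":0,"y":0,"z":20,"ax":0,"ay":0,"az":0},{"x":0,"y":0,"z":40,"ax":0,"ay":0,"az":0},{"x":0,"y":0,"z":45,"ax":0,"ay":0,"az":0},{"x":-9,"y":-25,"z":35,"ax":0,"ay":0,"az":-0.14},{"x":-20,"y":-40,"z":0,"ax":0,"ay":0,"az":-0.14},{"x":-20,"y":-45,"z":0,"ax":0,"ay":0,"az":-0.14},{"x":-10,"y":-45,"z":0,"ax":0,"ay":0,"az":-0.14},{"x":0,"y":-45,"z":0,"ax":0,"ay":0,"az":-0.14}]'; python3 -m crank '[{"x":0,"y":-45,"z":0,"ax":0,"ay":0,"az":-0.14},{"x":0,"y":-45,"z":0,"ax":0,"ay":0,"az":-0.14},{"x":0,"y":-45,"z":0,"ax":0,"ay":0,"az":-0.14},{"x":0,"y":-40,"z":0,"ax":0,"ay":0,"az":-0.14},{"x":0,"y":-26,"z":0,"ax":0,"ay":0,"az":-0.14},{"x":0,"y":0,"z":0,"ax":0,"ay":0,"az":0},{"x":0,"y":0,"z":0,"ax":0,"ay":0,"az":0}]'; python3 -c "
from h import *
st();f=snap('side','s10');crop(f,200,50,400,220,4,'s10c')"
```

```text
t: 21.95
eef_pos: [0.494, 0.1582, 0.1298]
orientation: [-0.674, 0.674, 0.215, -0.215]
ft_force: [0.0, -0.4, 0.0]
finger_gap: 0.465
t: 22.65
eef_pos: [0.4955, -0.0415, 0.1296]
orientation: [0.707, -0.706, 0.027, -0.027]
ft_force: [-0.2, 0.8, -0.5]
finger_gap: 0.462
t 22.65 p [495.5 -41.5 129.6] yaw -0.077 down [-0.     0.001 -1.   ] F [-0.2  0.8 -0.5] gap 43.4 j6 -0.12
```

View pics/s10c.png

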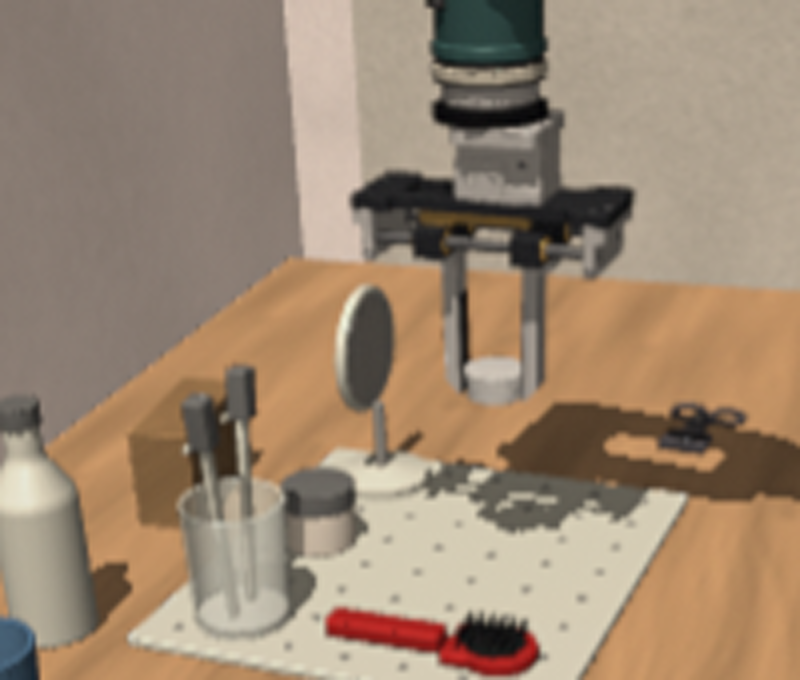

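```bash
python3 -c "
from h import *
f=load('s10'); print(np.round(pz(f,320/4+200,484/4+50,.058),4),np.round(pd(f,280,171),4))
f=load('t9'); print(np.round(pd(f,457/4+240,171/4+110),4))
f=load('s10');print('tin',np.round(pz(f,494/4+200,372/4+50,.1296+.0103+.02),4), 'tcp .4955 -.0415')"; python3 -m crank '[{"x":30,"y":0,"z":-15,"ax":0,"ay":0,"az":0},{"x":40,"y":0,"z":-15,"ax":0,"ay":0,"az":0},{"x":35,"y":0,"z":-10,"ax":0,"ay":0,"az":0},{"x":25,"y":0,"z":0,"ax":0,"ay":0,"az":0},{"x":8,"y":0,"z":0,"ax":0,"ay":0,"az":0},{"x":0,"y":0,"z":0,"ax":0,"ay":0,"az":0},{"x":0,"y":0,"z":0,"ax":0,"ay":0,"az":0}]';python3 -c "
from h import *
st();f=snap('side','s11');crop(f,240,120,320,200,8,'s11c')"
```

```text
[ 0.6291 -0.0357  0.058 ] [ 0.6312 -0.0408  0.0555]
[ 0.6325 -0.0434  0.0557]
tin [ 0.4914 -0.0297  0.1599] tcp .4955 -.0415
t: 23.4
eef_pos: [0.633, -0.0405, 0.0899]
orientation: [0.707, -0.707, 0.027, -0.027]
ft_force: [0.5, -0.4, 0.3]
finger_gap: 0.463
t 23.4 p [633.  -40.5  89.9] yaw -0.076 down [-0.  0. -1.] F [ 0.5 -0.4  0.3] gap 43.5 j6 -0.08
```

View pics/s11c.png

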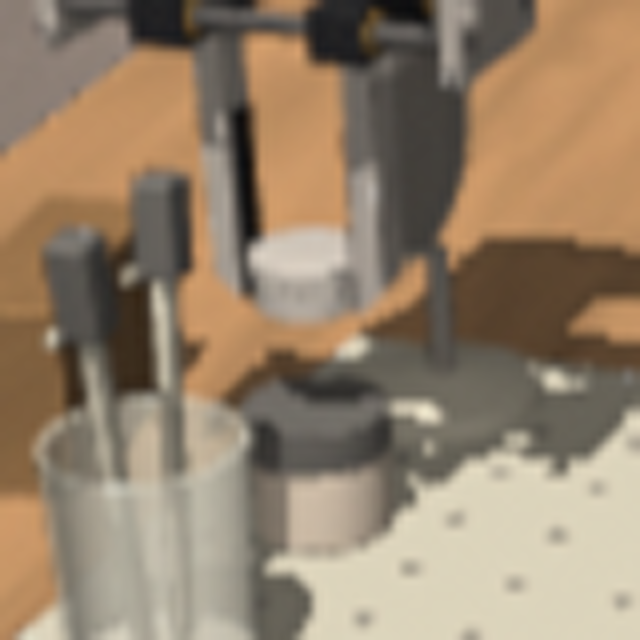

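```bash
python3 -c "
from h import *
f=load('s11'); g=lambda x,y,z:np.round(pz(f,x/8+240,y/8+120,z),4)
print('tin',g(303,252,.120),'jar',g(318,408,.058))
print('tin d',np.round(pd(f,303/8+240,250/8+120),4),'jar d',np.round(pd(f,318/8+240,415/8+120),4))
f=snap('top','t11');crop(f,325,120,405,190,8,'t11c')"
```

```text
tin [ 0.6307 -0.0353  0.12  ] jar [ 0.6298 -0.0356  0.058 ]
tin d [ 0.6327 -0.0402  0.1187] jar d [ 0.628  -0.0307  0.0575]
```

View pics/t11c.png

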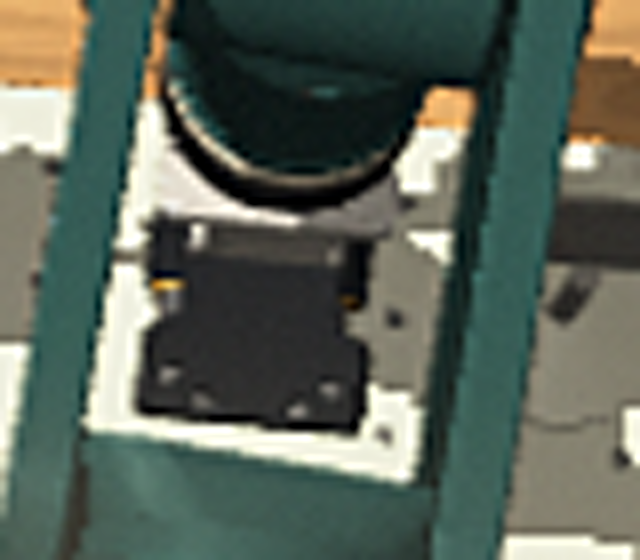

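The side view puts the tin within about 1 mm of over the jar. Lowering.

```bash
python3 -m crank '[{"x":0,"y":-1,"z":-15,"ax":0,"ay":0,"az":0},{"x":0,"y":0,"z":-15,"ax":0,"ay":0,"az":0},{"x":0,"y":0,"z":-7,"ax":0,"ay":0,"az":0},{"x":0,"y":0,"z":-3,"ax":0,"ay":0,"az":0},{"x":0,"y":0,"z":0,"ax":0,"ay":0,"az":0},{"x":0,"y":0,"z":0,"ax":0,"ay":0,"az":0}]';python3 -m crank '[{"x":0,"y":0,"z":-1.5,"ax":0,"ay":0,"az":0},{"x":0,"y":0,"z":0,"ax":0,"ay":0,"az":0},{"x":0,"y":0,"z":0,"ax":0,"ay":0,"az":0}]'
```

```text
t: 24.1
eef_pos: [0.6341, -0.0425, 0.0499]
orientation: [-0.707, 0.707, -0.027, 0.028]
ft_force: [0.8, -0.4, -0.2]
finger_gap: 0.461
t: 24.4
eef_pos: [0.6338, -0.0424, 0.0483]
orientation: [-0.707, 0.707, -0.027, 0.028]
ft_force: [-0.0, -0.6, -0.9]
finger_gap: 0.462
```

```bash
python3 -m crank '[{"x":0,"y":0,"z":-1,"ax":0,"ay":0,"az":0},{"x":0,"y":0,"z":0,"ax":0,"ay":0,"az":0},{"x":0,"y":0,"z":0,"ax":0,"ay":0,"az":0}]'; python3 -c "
from h import *
st();f=snap('side','s12');crop(f,240,120,320,200,8,'s12c')"
```

```text
t: 24.7
eef_pos: [0.634, -0.0425, 0.0477]
orientation: [-0.707, 0.707, -0.027, 0.028]
ft_force: [0.9, 0.6, 1.8]
finger_gap: 0.463
t 24.7 p [634.  -42.5  47.7] yaw -0.078 down [ 0.001 -0.    -1.   ] F [0.9 0.6 1.8] gap 43.6 j6 -0.08
```

View pics/s12c.png

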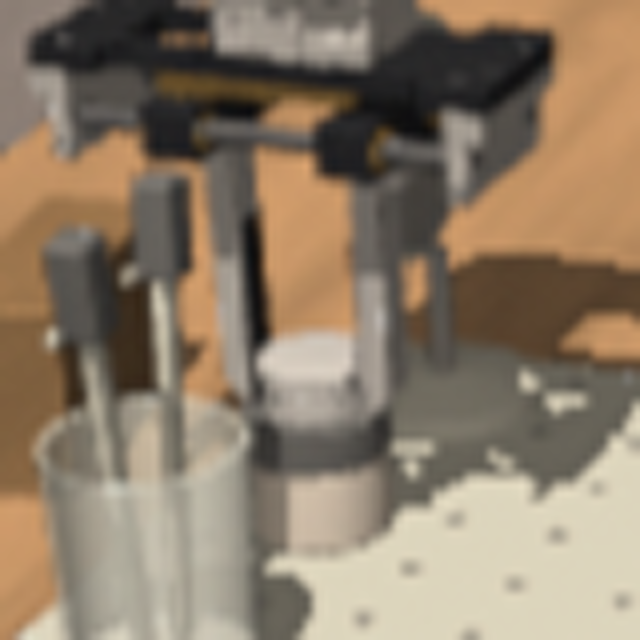

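The tin sits on the lid with light contact (2 N). Releasing, rising, and going to the curler.

```bash
python3 -m crank '[{"x":0,"y":0,"z":0,"ax":0,"ay":0,"az":0},{"x":0,"y":0,"z":0,"ax":0,"ay":0,"az":0},{"x":0,"y":0,"z":0,"ax":0,"ay":0,"az":0},{"x":0,"y":0,"z":0,"ax":0,"ay":0,"az":0},{"x":0,"y":0,"z":0,"ax":0,"ay":0,"az":0},{"x":0,"y":0,"z":10,"ax":0,"ay":0,"az":0},{"x":0,"y":0,"z":25,"ax":0,"ay":0,"az":0},{"x":0,"y":0,"z":40,"ax":0,"ay":0,"az":0}]' 0.6; python3 -m crank '[{"x":0,"y":0,"z":45,"ax":0,"ay":0,"az":0},{"x":0,"y":0,"z":30,"ax":0,"ay":0,"az":0},{"x":-40,"y":0,"z":0,"ax":0,"ay":0,"az":0},{"x":-40,"y":0,"z":0,"ax":0,"ay":0,"az":0},{"x":-40,"y":0,"z":0,"ax":0,"ay":0,"az":0},{"x":-40,"y":-20,"z":0,"ax":0,"ay":0,"az":-0.042},{"x":-30,"y":-36,"z":0,"ax":0,"ay":0,"az":0},{"x":-20,"y":-40,"z":0,"ax":0,"ay":0,"az":0}]' ; python3 -m crank '[{"x":-20,"y":-40,"z":0,"ax":0,"ay":0,"az":0},{"x":-9,"y":-40,"z":0,"ax":0,"ay":0,"az":0},{"x":0,"y":-40,"z":0,"ax":0,"ay":0,"az":0},{"x":0,"y":-40,"z":-20,"ax":0,"ay":0,"az":0},{"x":0,"y":-40,"z":-40,"ax":0,"ay":0,"az":0},{"x":0,"y":0,"z":-40,"ax":0,"ay":0,"az":0},{"x":0,"y":0,"z":0,"ax":0,"ay":0,"az":0},{"x":0,"y":0,"z":0,"ax":0,"ay":0,"az":0}]' 1; python3 -c "
from h import *
st();f=snap('top','t12');crop(f,240,110,440,260,4,'t12c');crop(f,400,200,500,280,6,'t12d')
print(np.round(pz(f,458.4,243,.012),4))"
```

```text
t: 25.55
eef_pos: [0.6317, -0.0422, 0.1203]
orientation: [0.707, -0.706, 0.03, -0.025]
ft_force: [0.1, -0.8, -0.4]
finger_gap: 0.801
t: 26.35
eef_pos: [0.4221, -0.1385, 0.1987]
orientation: [-0.706, 0.706, -0.041, 0.042]
ft_force: [0.1, -0.5, -0.8]
finger_gap: 0.798
t: 27.15
eef_pos: [0.3946, -0.3335, 0.1025]
orientation: [0.706, -0.706, 0.042, -0.042]
ft_force: [0.8, 0.2, 1.2]
finger_gap: 1.001
t 27.15 p [ 394.6 -333.5  102.5] yaw -0.12 down [-0.     0.001 -1.   ] F [0.8 0.2 1.2] gap 94.1 j6 -0.69
[ 0.3945 -0.3383  0.012 ]
```

View pics/t12c.png

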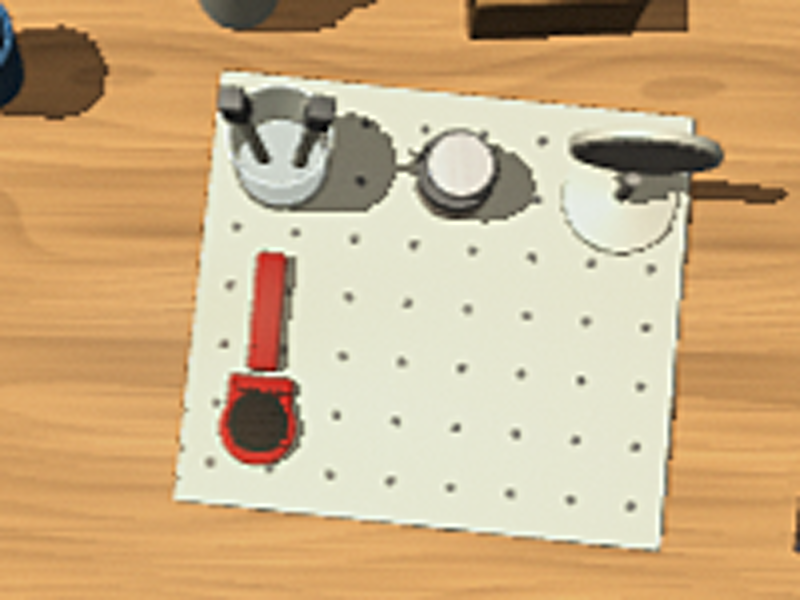

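View pics/t12d.png

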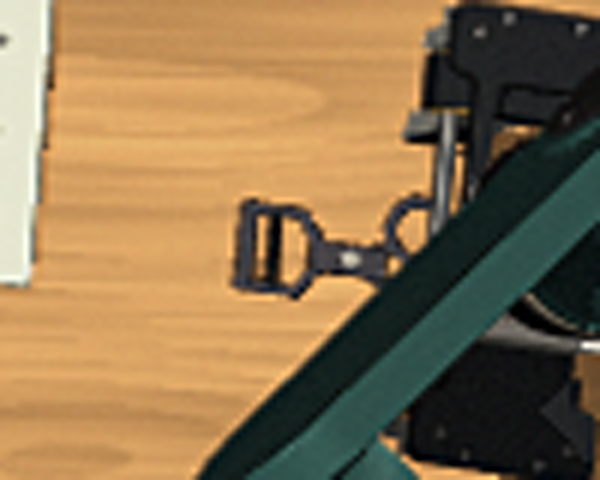

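The tin is on the jar at crop (461,160) and the curler's block is at (0.3945, -0.338). Going down to it.

```bash
python3 -c "
from h import *
f=load('t12'); g=lambda x,y,z:np.round(pz(f,x/4+240,y/4+110,z),4)
print('tin',g(461,160,.078),'d',np.round(pd(f,461/4+240,160/4+110),4))"; python3 -m crank '[{"x":0,"y":-5,"z":-30,"ax":0,"ay":0,"az":0},{"x":0,"y":0,"z":-30,"ax":0,"ay":0,"az":0},{"x":0,"y":0,"z":-30,"ax":0,"ay":0,"az":0},{"x":0,"y":0,"z":-15,"ax":0,"ay":0,"az":0},{"x":0,"y":0,"z":-6,"ax":0,"ay":0,"az":0},{"x":0,"y":0,"z":0,"ax":0,"ay":0,"az":0},{"x":0,"y":0,"z":0,"ax":0,"ay":0,"az":0}]';  python3 -m crank '[{"x":0,"y":0,"z":0,"ax":0,"ay":0,"az":0},{"x":0,"y":0,"z":0,"ax":0,"ay":0,"az":0},{"x":0,"y":0,"z":0,"ax":0,"ay":0,"az":0},{"x":0,"y":0,"z":0,"ax":0,"ay":0,"az":0},{"x":0,"y":0,"z":0,"ax":0,"ay":0,"az":0},{"x":0,"y":0,"z":0,"ax":0,"ay":0,"az":0},{"x":0,"y":0,"z":0,"ax":0,"ay":0,"az":0},{"x":0,"y":0,"z":0,"ax":0,"ay":0,"az":0}]' -1 15; python3 -m crank '[{"x":0,"y":0,"z":0,"ax":0,"ay":0,"az":0},{"x":0,"y":0,"z":0,"ax":0,"ay":0,"az":0},{"x":0,"y":0,"z":0,"ax":0,"ay":0,"az":0},{"x":0,"y":0,"z":0,"ax":0,"ay":0,"az":0},{"x":0,"y":0,"z":0,"ax":0,"ay":0,"az":0}]'
```

```text
tin [ 0.6351 -0.0445  0.078 ] d [ 0.6352 -0.0445  0.0779]
t: 27.9
eef_pos: [0.3963, -0.34, -0.0065]
orientation: [-0.705, 0.707, -0.041, 0.043]
ft_force: [0.1, 0.7, -0.3]
finger_gap: 1.0
t: 28.7
eef_pos: [0.3947, -0.3388, -0.0092]
orientation: [0.706, -0.706, 0.042, -0.042]
ft_force: [-0.1, -0.2, 0.6]
finger_gap: 0.353
t: 29.2
eef_pos: [0.3947, -0.3388, -0.0092]
orientation: [-0.706, 0.706, -0.042, 0.042]
ft_force: [-0.0, -0.4, -0.1]
finger_gap: 0.146
```

Gripped the block (13.7 mm). Tin top at (0.635, -0.0445) is about 3 mm from the jar centre. Lifting, turning and carrying the curler to in front of the mirror.

```bash
python3 -m crank '[{"x":0,"y":0,"z":15,"ax":0,"ay":0,"az":0},{"x":0,"y":0,"z":35,"ax":0,"ay":0,"az":0},{"x":0,"y":0,"z":40,"ax":0,"ay":0,"az":0},{"x":0,"y":10,"z":0,"ax":0,"ay":0,"az":-0.139},{"x":0,"y":17,"z":0,"ax":0,"ay":0,"az":-0.139},{"x":10,"y":18,"z":0,"ax":0,"ay":0,"az":-0.139},{"x":10,"y":18,"z":0,"ax":0,"ay":0,"az":-0.139},{"x":10,"y":18,"z":0,"ax":0,"ay":0,"az":-0.139}]';  python3 -m crank '[{"x":10,"y":18,"z":0,"ax":0,"ay":0,"az":-0.139},{"x":10,"y":18,"z":0,"ax":0,"ay":0,"az":-0.139},{"x":10,"y":18,"z":0,"ax":0,"ay":0,"az":-0.139},{"x":10,"y":18,"z":0,"ax":0,"ay":0,"az":-0.139},{"x":10,"y":18,"z":0,"ax":0,"ay":0,"az":-0.139},{"x":11,"y":16.5,"z":0,"ax":0,"ay":0,"az":-0.138},{"x":0,"y":0,"z":0,"ax":0,"ay":0,"az":0},{"x":0,"y":0,"z":0,"ax":0,"ay":0,"az":0}]'; python3 -c "
from h import *
st();f=snap('top','t13');crop(f,320,110,470,260,4,'t13c')"
```

```text
t: 30.0
eef_pos: [0.4248, -0.257, 0.0808]
orientation: [0.648, -0.648, 0.282, -0.282]
ft_force: [0.6, -0.5, -0.1]
finger_gap: 0.148
t: 30.8
eef_pos: [0.4854, -0.1514, 0.0807]
orientation: [0.481, -0.482, 0.518, -0.518]
ft_force: [-0.6, -0.1, -0.3]
finger_gap: 0.148
t 30.8 p [ 485.4 -151.4   80.7] yaw -1.644 down [-0.001 -0.    -1.   ] F [-0.6 -0.1 -0.3] gap 13.9 j6 1.23
```

View pics/t13c.png

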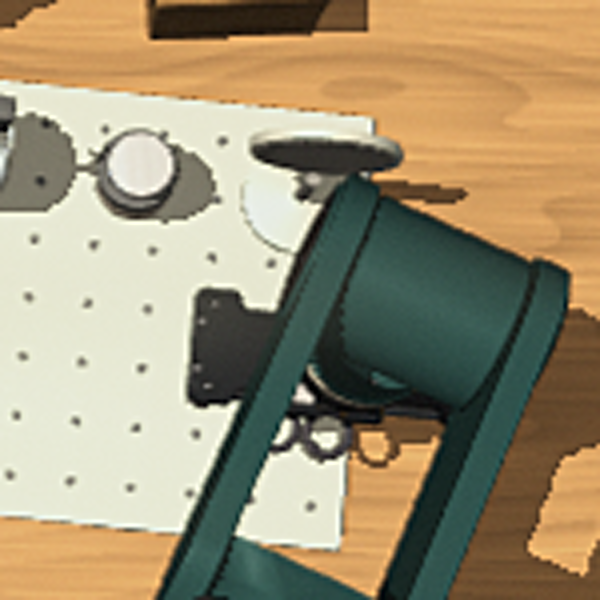

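The curler is held with its rings at crop (305,435), pointing front to back. Lowering.

```bash
python3 -m crank '[{"x":0,"y":0,"z":-25,"ax":0,"ay":0,"az":0},{"x":0,"y":0,"z":-30,"ax":0,"ay":0,"az":0},{"x":0,"y":0,"z":-15,"ax":0,"ay":0,"az":0},{"x":0,"y":0,"z":-8,"ax":0,"ay":0,"az":0},{"x":0,"y":0,"z":-3,"ax":0,"ay":0,"az":0},{"x":0,"y":0,"z":0,"ax":0,"ay":0,"az":0},{"x":0,"y":0,"z":0,"ax":0,"ay":0,"az":0}]'; python3 -m crank '[{"x":0,"y":0,"z":-1,"ax":0,"ay":0,"az":0},{"x":0,"y":0,"z":0,"ax":0,"ay":0,"az":0},{"x":0,"y":0,"z":0,"ax":0,"ay":0,"az":0}]'
```

```text
t: 31.55
eef_pos: [0.4865, -0.1519, 0.001]
orientation: [-0.481, 0.48, -0.518, 0.52]
ft_force: [-1.0, -0.6, -0.2]
finger_gap: 0.148
t: 31.85
eef_pos: [0.486, -0.1514, -0.0008]
orientation: [-0.481, 0.48, -0.519, 0.519]
ft_force: [-0.2, -0.2, -0.7]
finger_gap: 0.147
```

```bash
python3 -m crank '[{"x":0,"y":0,"z":-1,"ax":0,"ay":0,"az":0},{"x":0,"y":0,"z":0,"ax":0,"ay":0,"az":0},{"x":0,"y":0,"z":0,"ax":0,"ay":0,"az":0}]'; python3 -m crank '[{"x":0,"y":0,"z":0,"ax":0,"ay":0,"az":0},{"x":0,"y":0,"z":0,"ax":0,"ay":0,"az":0},{"x":0,"y":0,"z":0,"ax":0,"ay":0,"az":0},{"x":0,"y":0,"z":0,"ax":0,"ay":0,"az":0},{"x":0,"y":0,"z":0,"ax":0,"ay":0,"az":0},{"x":0,"y":0,"z":0,"ax":0,"ay":0,"az":0}]' -0.1
```

```text
t: 32.15
eef_pos: [0.486, -0.1514, -0.0012]
orientation: [-0.481, 0.48, -0.519, 0.519]
ft_force: [-1.9, 1.0, 5.2]
finger_gap: 0.147
t: 32.75
eef_pos: [0.4856, -0.1513, -0.0023]
orientation: [0.48, -0.48, 0.519, -0.519]
ft_force: [0.1, -1.5, 0.3]
finger_gap: 0.447
```

```bash
python3 -m crank '[{"x":0,"y":0,"z":15,"ax":0,"ay":0,"az":0},{"x":0,"y":0,"z":35,"ax":0,"ay":0,"az":0},{"x":0,"y":0,"z":45,"ax":0,"ay":0,"az":0},{"x":-20,"y":-30,"z":45,"ax":0,"ay":0,"az":0},{"x":-30,"y":-40,"z":20,"ax":0,"ay":0,"az":0},{"x":-30,"y":-40,"z":0,"ax":0,"ay":0,"az":0},{"x":0,"y":-40,"z":0,"ax":0,"ay":0,"az":0},{"x":0,"y":-40,"z":0,"ax":0,"ay":0,"az":0}]'; python3 -m crank '[{"x":0,"y":-40,"z":0,"ax":0,"ay":0,"az":0},{"x":0,"y":-40,"z":0,"ax":0,"ay":0,"az":0},{"x":0,"y":0,"z":0,"ax":0,"ay":0,"az":0},{"x":0,"y":0,"z":0,"ax":0,"ay":0,"az":0}]'; python3 -c "
from h import *
st();f=snap('top','t14');crop(f,270,110,430,260,5,'t14c');g=snap('side','s14');crop(g,180,100,380,250,4,'s14c')"
```

```text
t: 33.55
eef_pos: [0.4097, -0.336, 0.1512]
orientation: [-0.48, 0.48, -0.518, 0.52]
ft_force: [-0.6, 0.9, 0.2]
finger_gap: 0.449
t: 33.95
eef_pos: [0.4101, -0.4147, 0.1496]
orientation: [0.48, -0.48, 0.52, -0.519]
ft_force: [0.1, 0.7, -0.4]
finger_gap: 0.448
t 33.95 p [ 410.1 -414.7  149.6] yaw -1.649 down [-0.001  0.002 -1.   ] F [ 0.1  0.7 -0.4] gap 42.1 j6 0.76
```

View pics/t14c.png

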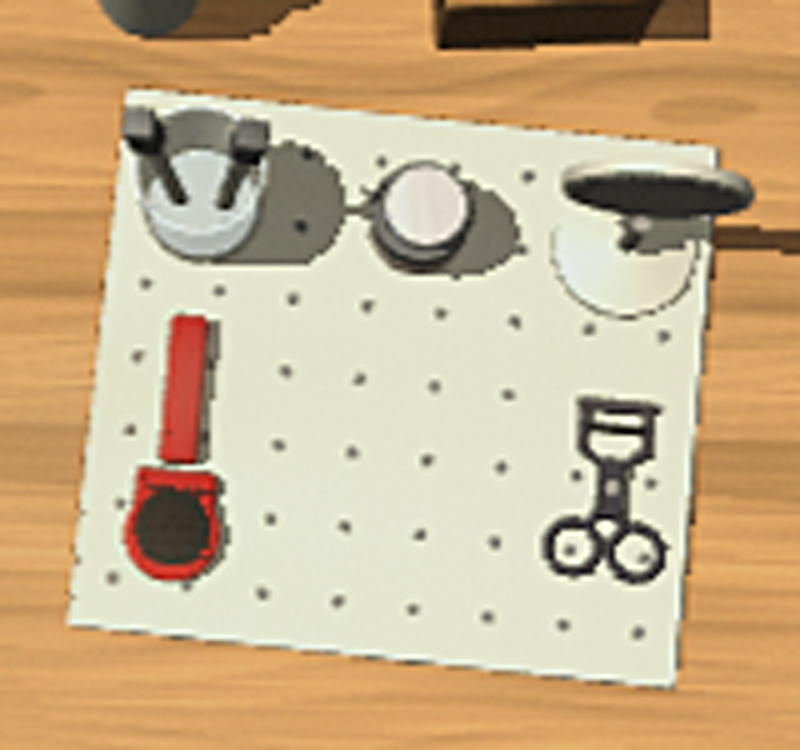

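View pics/s14c.png

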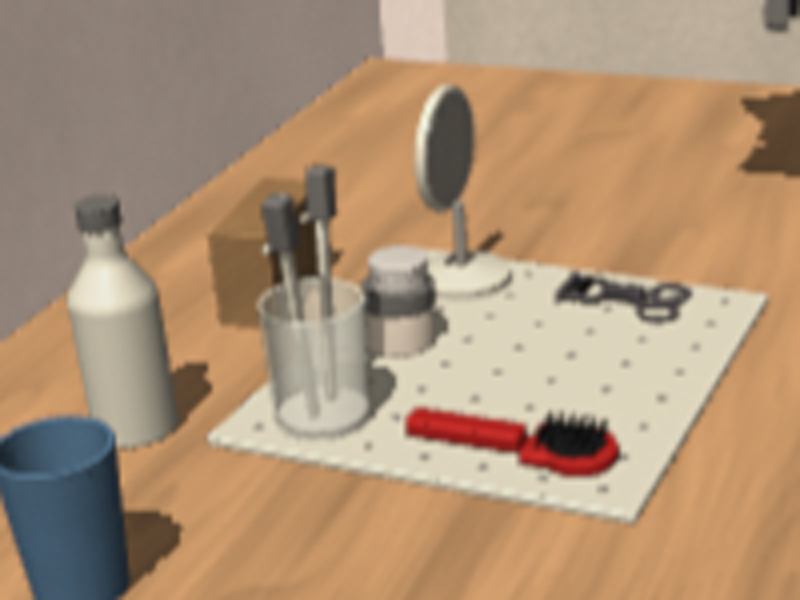

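```bash
python3 -c "
from h import *
f=load('t14')
C=np.array([.54606,-.03448]);th=-.0767;c,s=np.cos(th),np.sin(th);R=np.array([[c,-s],[s,c]])
g=lambda x,y,z:R.T@(pz(f,x/5+270,y/5+110,z)[:2]-C)
P=lambda n,v:print(n,np.round(v*1000,1))
P('mirror',g(625,246,.016));P('curler block',g(612,489,.02));b=g(621,403,.014);k=(g(574,547,.013)+g(637,556,.013))/2
P('bar',b);P('rings',k);print('curl ang',np.arctan2(*(b-k)[::-1]))
t=g(190,317,.023);h=g(173,580,.016);P('brush mid',(t+h)/2);print('ang',np.arctan2(*(t-h)[::-1]))
P('tin',g(426,205,.078));P('jar lid lower rim L/R mid',(g(372,225,.056)+g(472,225,.056))/2);P('cup',g(202,205,.02))
t0=load('top0')
for n,(u0,v0,u1,v1) in dict(mirror=(376,135,425,178),cup=(290,125,328,165),bystand=(215,75,410,122)).items():
    print(n,np.abs(t0['pixels'][v0:v1,u0:u1].astype(int)-f['pixels'][v0:v1,u0:u1]).max(2).mean())
"
```

```text
mirror [  89.1 -120.4]
curler block [ -49.5 -123.7]
bar [   0.  -125.6]
rings [ -83.9 -123.9]
curl ang -0.020095866901717954
brush mid [-50.7 116.5]
ang 0.038475967810185356
tin [86.8 -3.2]
jar lid lower rim L/R mid [80.6 -3.2]
cup [ 87.8 119.3]
mirror 6.715234931181775
cup 6.815789473684211
bystand 6.734206219312602
```

```bash
python3 -c "
from h import *
st();print(r.job_done())"
```

```text
t 34.05 p [ 410.6 -413.5  150.4] yaw -1.647 down [-0.     0.001 -1.   ] F [-0.  -1.2  0.4] gap 42.2 j6 0.76
the job is handed in; nothing more can be done
None
```

All four things are placed and released, and the job was handed in at 34 s of 118. It reports no verdict, so the results below are my own last measurements, from the top camera and in the board's frame unless I say otherwise.

| Item | Measured | Required |
|---|---|---|
| Jar | x ≈ 86 mm, y ≈ -2 mm | x 75–105 mm, y ±15 mm |
| Tin | flat on the lid, about 3 mm off the jar's centre | within 10 mm |
| Curler | about 139 mm before the mirror, 3 mm sideways, 0.02 rad off | 85–200 mm, ±15 mm, 0.2 rad |
| Red hairbrush | about 139 mm before the cup, 3 mm sideways, 0.04 rad off | 105–175 mm, ±15 mm, 0.2 rad |

The mirror and cup measured within 1–3 mm of their nominal places. In the pictures they and the bystanders look as they did at the start.

**Checks that failed or disagreed:**
- **First grasp:** it missed, without moving the brush, because the fingertips stand about 12 mm above the reported TCP. The description puts them 25 mm below it. I worked from the measured value after that.
- **Table contact:** on the second brush grasp the fingertips pressed on the table with up to about 30 N.
- **Side camera:** it read y some 7–12 mm off the top camera and the arm, so I used it only to compare one thing with another.
- **Jar position:** a rough last reading of the lid's rim gave x ≈ 81 mm. The clearer picture taken earlier gave 86 mm, and the arm let go at 90 mm. All three are inside the limits.

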